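# Close up a row of leaded panes on the glazing board and wedge it tight

## Task

Get this row of three leaded panes on the glazing board locked up ready for soldering: push the loose panes up together against the head fence, lay the batten flat against the open edge of the last pane, and drive the wooden wedge, thin end first and flat side to the batten, firmly into the last gap between batten and slanting cleat until the whole row is tight and stays tight on its own. Keep everything flat on the board and leave the other things on the bench where they are.

Things in the scene. Friction and masses are not known exactly. Their poses are not given: they have to be found in the camera images.
- board: Plywood glazing board fixed to the bench, 280 (x) by 350 (y) by 18 mm thick. Origin: centre of its underside. Its x points away from the robot (the wedge's driving direction), y to the left. 'On the board' below means mm in this frame. Free apron at the front, x from -140 to -45 (a brush lies on its right half).
- head_fence (a point): Head fence: strip 14 mm high along the board's whole right edge, 25 mm wide. The point is half-way along the foot of its working face, which looks to the board's +y and lies at y = -150 on the board. Axes as the board's. A closed row of three panes reaches from here to y = 60.
- back_fence (a point): Back fence: strip 14 mm high along the board's far edge. The point is half-way along the foot of its face, which looks to the board's -x and lies at x = 110 on the board, from y = -150 to 100. Axes as the board's. It stops the far ends of panes and batten.
- cleat: Slanting cleat, a fixed strip 155 x 36 x 14 mm high on the board's left side. Origin: middle of the foot of its working face, about x = 32, y = 122 (2.5 mm either way) on the board. Its x runs along the face, away from the robot, turned -0.124 rad (1 in 8) from the board's x, so the gap narrows away from the robot; the strip fills its y from 0 to 36. The near end, x = -77 here, is the gap's mouth.
- pane_a_mid (a point): Centre of one leaded pane, stained glass framed in lead, 130 (x) by 70 (y) by 10 mm thick, 0.18 to 0.28 kg. It lies flat and loose on the board, long side along the board's x, a little askew. The three panes are alike, in any order in the row, several mm apart; all three slide together under 3 to 6 N at a lead edge.
- pane_b_mid (a point): Centre of a second, equal pane (see pane_a_mid).
- pane_c_mid (a point): Centre of a third, equal pane (see pane_a_mid).
- batten_mid (a point): Centre of the batten, a straight bar of pale wood 150 (x) by 24 (y) by 28 mm high, 0.07 kg, lying on the bench left or right of the board. Its place in the row: along the board's x, side against the last pane's edge, centred near x = 28 on the board, so that its far end is just short of the back fence.
- wedge_mid (a point): Centre (half length, width and height) of the wooden wedge on the bench, 160 mm long, 28 high, 0.1 to 0.16 kg. Its x points to the thin end. Flat side at y = -22 along its length (goes to the batten); slanting side, 1 in 8 like the cleat, at y = 32 at the thick end, 22 at half length, 12 at the thin end. Held by friction of about 0.6 it does not back out.
- wedge_tip (a point): Middle of the wedge's thin end (34 mm wide). In a closed row the wedge comes tight with this point near x = 40 to 90 on the board; before that it slides freely.
- wedge_butt (a point): Middle of the wedge's thick end (54 mm wide, 28 mm high), where it is driven: a level push of 15 to 20 N along the board's x locks it. Force that bears down or sideways is lost in friction and can hold the wedge askew; then slacken off and push again.
- brush_mid (a point): Middle of a flux brush 137 mm long and 10 mm thick lying across the board's apron. Leave it alone.
- offcut: Plain rectangular offcut block 125 x 42 x 28 mm on the left of the bench (not a wedge). Origin: under its middle. Leave it alone.
- nail_tin: Round open tin of nails, 72 mm across, 35 mm high, far right. Origin: under its middle. Leave it alone.
- flux_bottle: Upright bottle, 52 mm across, 115 mm high, far left. Origin: under its middle. Leave it alone.
- hammer: Hammer 240 mm long on the right of the bench. Origin: under its middle. Leave it alone.
- lead_knife: Lead knife 153 mm long, up to 68 mm wide and 23 mm high, left of the bench. Origin: under its middle. Leave it alone.
- grozing_pliers: Pliers 168 mm long, 74 mm wide, 16 mm high, far right. Origin: under its middle. Leave it alone.
Not all that is in view belongs to the job. What is shaped like the part that bears batten_mid but green or red is not meant.

How it is judged:
At the end, for the whole second after the job is handed in: Panes within 4 mm of their closed places and 0.035 rad of square; batten flat against the row (within 4.5 mm), far end near the back fence; wedge flat, thin end in the gap beyond x = 25 mm; wedge against batten, wedge against cleat and batten against pane each press with over 2 N ((y of pane_a_mid in the frame of board between -0.119 and -0.111 m or y of pane_b_mid in the frame of board between -0.119 and -0.111 m or y of pane_c_mid in the frame of board between -0.119 and -0.111 m) and (y of pane_a_mid in the frame of board between -0.049 and -0.041 m or y of pane_b_mid in the frame of board between -0.049 and -0.041 m or y of pane_c_mid in the frame of board between -0.049 and -0.041 m) and (y of pane_a_mid in the frame of board between 0.021 and 0.029 m or y of pane_b_mid in the frame of board between 0.021 and 0.029 m or y of pane_c_mid in the frame of board between 0.021 and 0.029 m) and angle between each of pane_a_mid, pane_b_mid, pane_c_mid, batten_mid, wedge_mid's own z axis and vertical below 0.05 rad and z of each of pane_a_mid, pane_b_mid, pane_c_mid in the frame of board below 0.027 m and angle between the y axis of each of pane_a_mid, pane_b_mid, pane_c_mid and the y axis of board, either way round below 0.035 rad and z of batten_mid in the frame of board between 0.028 and 0.036 m and z of wedge_mid in the frame of board between 0.028 and 0.036 m and y of batten_mid in the frame of board between 0.068 and 0.0765 m and x of batten_mid in the frame of board between 0 and 0.04 m and angle between the x axis of each of batten_mid, wedge_mid and the x axis of board, either way round below 0.035 rad and x of wedge_tip in the frame of board above 0.025 m and y of wedge_mid in the frame of board above 0.08 m and contact force between wedge and batten above 2 N and contact force between wedge and cleat above 2 N and (contact force between batten and pane_a above 2 N or contact force between batten and pane_b above 2 N or contact force between batten and pane_c above 2 N)); the robot touches nothing.
It fails at once if a bystander (brush, offcut, nail tin, bottle, hammer, knife, pliers) is shifted by more than 15 mm (distance of any of brush_mid, offcut, nail_tin, flux_bottle, hammer, lead_knife, grozing_pliers from where it was at the start of the episode above 0.015 m).
It fails at once if a pane is tipped up by more than 0.15 rad or lifted by more than 15 mm (angle between any of pane_a_mid, pane_b_mid, pane_c_mid's own z axis and vertical above 0.15 rad or z of any of pane_a_mid, pane_b_mid, pane_c_mid in the frame of board above 0.038 m).
It also fails if it takes over 72 s, if anything falls off the work surface, if the arm or the gripper's body presses on something with over 40 N, if the wrist force passes 120 N, or if a joint passes its speed limit or range.

## Robot

A 6-joint arm with a two-finger parallel gripper is mounted at the origin on the work surface. World frame = base frame: x ahead of the robot, y to its left, z up, the work surface at z = 0. Lengths are in m, angles in rad, forces in N, time in s.
With the tool pointing down it reaches from about 0.3 to 0.85 m from the base axis. Payload 5.4 kg.
Tool frame: the origin (TCP) lies midway between the tips of the shut fingers; the grasp point (between the pads) lies 19 mm behind it (manip.tcp_to_grasp is the distance from the TCP to the grasp point, in m); z points along the fingers, y is the direction in which the jaws open and shut (so a half turn about z gives the same grasp; the last joint's range is limited). The gripper opens to 85 mm and grips with 20 to 120 N. Pads are 22 mm wide; open, the fingers measure 114 mm over their backs; the gripper's body (76 mm by 85 mm) begins 54 mm behind the grasp point. The pads swing forward as they close: fully open they stand 13 mm farther back than shut.
Start: joints at [1.09, 0.158, 1.597, -0, 1.386, -0.21], TCP at [0.154, 0.554, 0.231] pointing down, gripper open.
Joint ranges: [-2.91, 2.91], [-0.94, 2.29], [0.18, 2.7], [-1.29, 4.43], [0.17, 2.64], [-3, 3]. Speed limits (rad/s): [2.57, 2.57, 3.14, 3.14, 3.14, 3.14].

## Interface

Orientations are given as a unit quaternion [x, y, z, w].
In Python, from plant import manip gives the robot as it stands.
- The arm moves only by the tool carry_out, never from a script. Its argument "increments" is a list of rows, each a list of 7 numbers: the gripper command: -1 is fully open, 1 is shut, values between are in proportion, then the shift along the tool's x, y, z each as a share of 0.4 m, from -1 to 1, then the turn, a rotation vector about the tool's x, y, z each as a share of 45 degrees, from -1 to 1. A call has 1 to 5 rows; each row is the pose to reach, as a shift and turn from the pose measured when the call began, along the tool's axes at that moment; what a row does not reach only later rows make up. A row lasts 1/8 s, in which the tool goes at most 62.5 mm and 10.7 degrees, less where a joint would pass 70% of its speed; a pose out of reach is approached as far as the arm can. A call with a number of a shift or a turn outside -1 to 1 is refused whole. A call with a gripper value outside its range is refused whole. The fingers move at their own pace and stop on an object; "force" is the grip in N (left out, the last holds). Time passes only in rows, so rows that repeat a pose let the fingers close. It gives the time, the measured TCP pose, the force and the opening at its end, in the units of the state.
- manip.sense(): the state, without advancing time (a new reading comes with each control period).
- manip.read_camera(name): name is "scene" or "top"; returns the picture (480x640x3 uint8, red, green, blue); there is no depth.
- manip.camera_model(name): a dict with "camera_matrix" (3x3 intrinsics, pixels), "dist" ([k1, k2, p1, p2, k3] as OpenCV has them; the pictures are not rectified), "world_from_camera" (4x4, takes a point from camera to world coordinates). Camera axes: x right, y up, looking along -z (the intrinsics and any distortion apply to the point x, -y, -z); pixel columns grow to the right and rows downward; lengths in m; the calibration is good to about 2 mm. A picture is of the moment at which its call begins. camera_model takes no time and is no camera call.
- manip.hand_in(): hands the job in, once; it reports no verdict.
The state is a dict: "time_s": time; "qpos": joint angles; "qvel": joint speeds; "joint_torque": joint torques, N m; "eef_pos": TCP position; "eef_rot": TCP orientation; "force": force on the tool from outside, world axes, zero at the start; "wrist_torque": the same for the moment, N m; "gripper_width": opening from 0.0 (shut) to 1.0 (fully open).
Only numpy, scipy, OpenCV 4.12 (cv2) and the standard library are available. Lean on these libraries where they do the work, as an engineer would, in place of code of your own. Each camera call takes 0.05 s, during which the arm holds its last target.

## Working session

There is one attempt and no reset: what is moved stays moved. The work goes in short steps, Python scripts to look and compute and a tool call to move; the robot and the scene stay as the last step left them, time stands still between calls to the robot, and variables do not carry over. Pictures are saved under pics/ and viewed, and the job is handed in when it is done.

Besides the shell and the picture viewer there is one more tool, called after "Call:" as name([rows], argument=value, ...), one row to a line, values as JSON. carry_out: Moves the arm, as the interface text tells. Shift numbers are shares of 0.4 m and turn numbers shares of 45 degrees, none past 1 either way. Its arguments: {"type":"object","properties":{"increments":{"type":"array","items":{"type":"array","items":{"type":"number","minimum":-1,"maximum":1}}},"force":{"type":"number"}},"required":["increments"]}

```bash
ls; mkdir -p pics
python3 - <<'E'
from plant import manip
import cv2
for n in ("scene","top"):
    im=manip.read_camera(n); cv2.imwrite(f"pics/{n}0.png",im[:,:,::-1])
    m=manip.camera_model(n); print(n,m)
s=manip.sense();print(s, manip.tcp_to_grasp)
E
```

```text
pics
scene {'camera_matrix': array([[595.70805621,   0.        , 325.56071428],
       [  0.        , 595.70805621, 234.67917459],
       [  0.        ,   0.        ,   1.        ]]), 'dist': array([-0.01286426,  0.        ,  0.        ,  0.        ,  0.        ]), 'world_from_camera': array([[ 0.0615425 , -0.72111908,  0.69007231,  1.57139118],
       [ 0.9979326 ,  0.057286  , -0.02913497, -0.06351551],
       [-0.0185217 ,  0.69043869,  0.72315376,  1.14275369],
       [ 0.        ,  0.        ,  0.        ,  1.        ]])}
top {'camera_matrix': array([[459.54099896,   0.        , 316.3934902 ],
       [  0.        , 459.54099896, 241.40921923],
       [  0.        ,   0.        ,   1.        ]]), 'dist': array([-0.11347481,  0.        ,  0.        ,  0.        ,  0.        ]), 'world_from_camera': array([[-1.29521198e-03,  9.85452547e-01, -1.69945874e-01,
         2.87472174e-01],
       [-9.99662553e-01,  3.13318125e-03,  2.57868947e-02,
         1.00555056e-02],
       [ 2.59442323e-02,  1.69921926e-01,  9.85115950e-01,
         1.31072034e+00],
       [ 0.00000000e+00,  0.00000000e+00,  0.00000000e+00,
         1.00000000e+00]])}
{'time_s': 0.1, 'qpos': array([ 1.08988916e+00,  1.59008248e-01,  1.59811209e+00,  2.32516754e-05,
        1.38618318e+00, -2.10136882e-01]), 'qvel': array([ 0.00023431, -0.00078351, -0.00271313, -0.00150729, -0.00026748,
       -0.00140382]), 'joint_torque': array([-4.74573098e-04, -3.96989429e+01, -3.32338607e+01, -2.54898832e-04,
        4.17805219e-03, -1.50194080e-05]), 'eef_pos': array([0.15357721, 0.55355351, 0.23039997]), 'eef_rot': array([ 1.34974012e-01,  9.90848770e-01, -8.01005747e-04, -3.00475896e-04]), 'force': array([ 0.1852024 , -0.03596163, -0.26134102]), 'wrist_torque': array([ 0.00838599,  0.01725814, -0.00464786]), 'gripper_width': 1.0075013765559688} 0.0187
```

View pics/scene0.png

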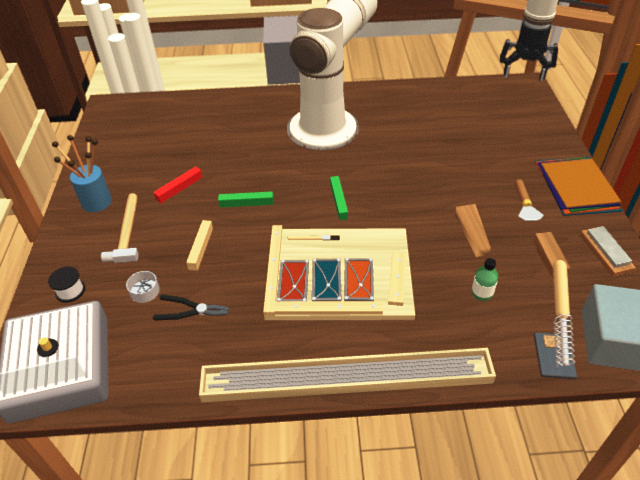

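View pics/top0.png

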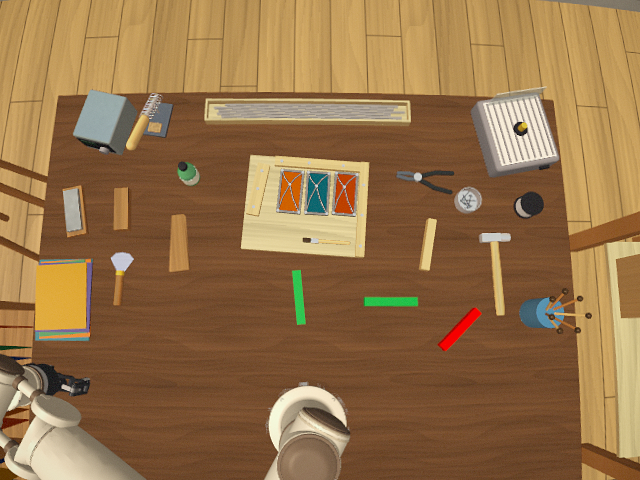

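Both views show the board centred near (305,205) in the top view, with the panes at x≈290, 317 and 345. The batten is at (428,245) on the right. The wedge is at (179,242) on the left, with the offcut farther left at (121,208).

```bash
cat > h.py <<'E'
import cv2, numpy as np
from plant import manip
def M(n):
    m=manip.camera_model(n); return m["camera_matrix"],m["dist"],m["world_from_camera"]
def ray(n,px,z):
    K,d,T=M(n); px=np.asarray(px,float).reshape(-1,1,2)
    u=cv2.undistortPoints(px,K,d).reshape(-1,2)
    r=np.c_[u[:,0],-u[:,1],-np.ones(len(u))]@T[:3,:3].T
    o=T[:3,3]; t=(z-o[2])/r[:,2]
    return (o+r*t[:,None])[:,:2]
def proj(n,P):
    K,d,T=M(n); P=np.asarray(P,float).reshape(-1,3)
    c=(P-T[:3,3])@T[:3,:3]; c[:,1:]*=-1
    return cv2.projectPoints(c.reshape(-1,1,3),np.zeros(3),np.zeros(3),K,d)[0].reshape(-1,2)
E
python3 - <<'E'
import cv2
def crop(f,x0,y0,x1,y1,s,o):
    im=cv2.imread(f)[y0:y1,x0:x1]; cv2.imwrite(o,cv2.resize(im,None,fx=s,fy=s,interpolation=cv2.INTER_CUBIC))
crop("pics/top0.png",235,145,375,265,5,"pics/c1.png")
crop("pics/top0.png",100,150,210,290,4,"pics/c2.png")
crop("pics/scene0.png",260,220,420,325,5,"pics/c3.png")
crop("pics/scene0.png",440,190,580,290,5,"pics/c4.png")
E
```

```text
(no output)
```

View pics/c1.png

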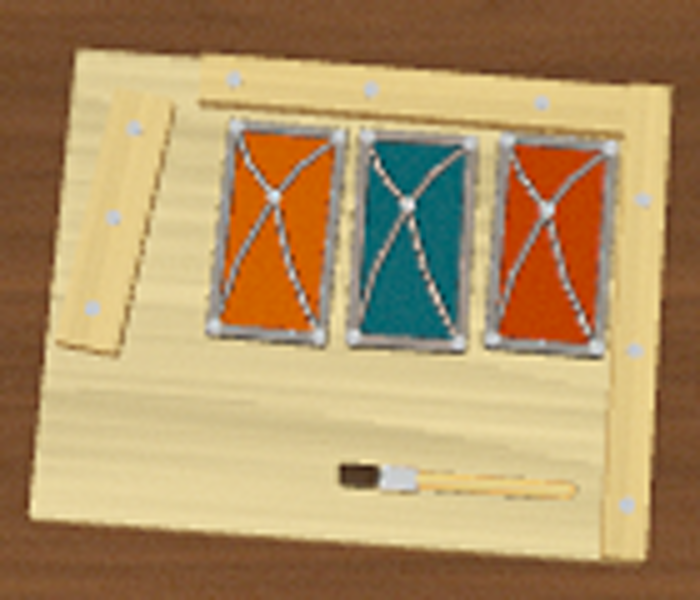

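View pics/c2.png

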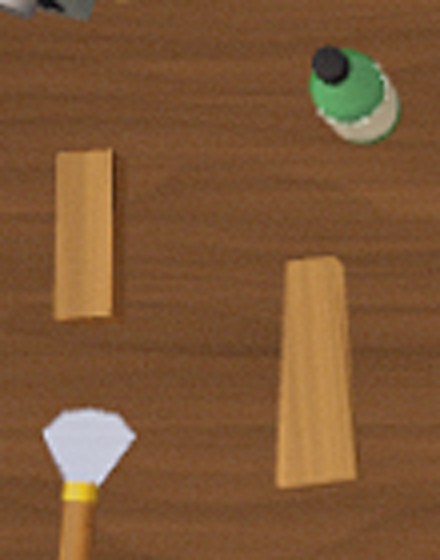

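View pics/c3.png

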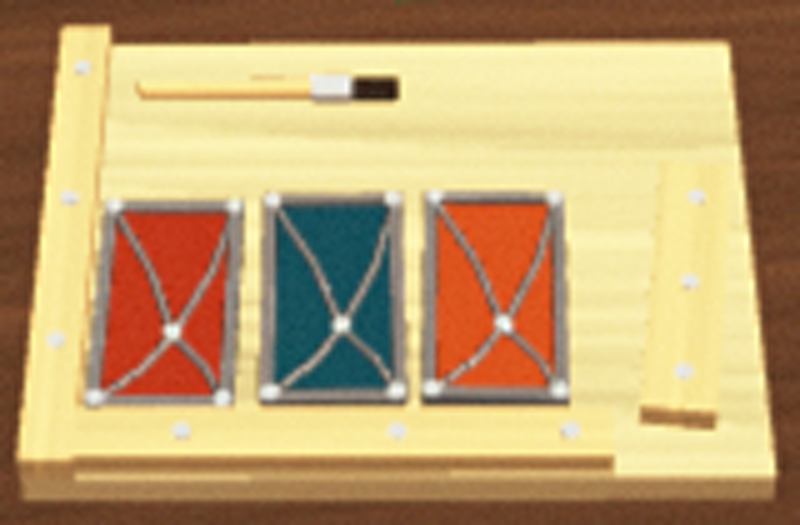

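View pics/c4.png

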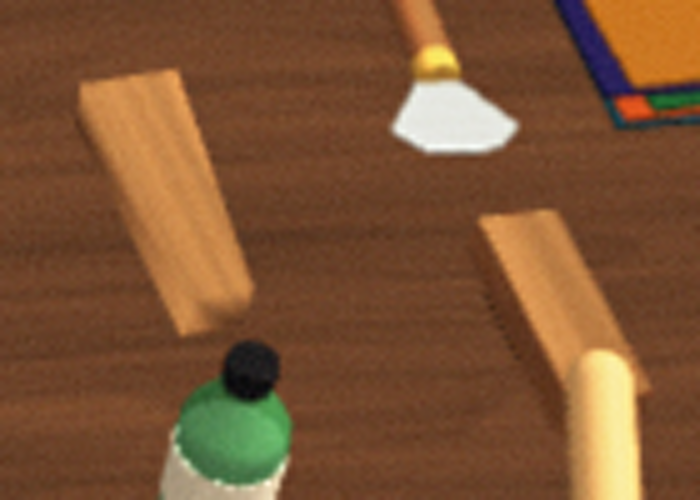

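```bash
cat > meas.py <<'E'
from h import *
# (px from crops)
def c1(x,y): return [235+(x+.5)/5-.5,145+(y+.5)/5-.5]
def c2(x,y): return [100+(x+.5)/4-.5,150+(y+.5)/4-.5]
def c3(x,y): return [260+(x+.5)/5-.5,220+(y+.5)/5-.5]
def c4(x,y): return [440+(x+.5)/5-.5,190+(y+.5)/5-.5]
P=lambda n,l,z: ray(n,l,z)
print("board top: FL,NL", P("top",[c1(77,50),c1(30,520)],.018), "head fence top FR NR",P("top",[c1(672,87),c1(645,563)],.032))
print("board scene: NL FL",P("scene",[c3(728,42),c3(775,474)],.018), "fence NR FR(top)",P("scene",[c3(62,26),c3(20,460)],.032))
print("head face top (z.032)",P("top",[c1(622,137),c1(603,557)],.032))
print("head face scene",P("scene",[c3(111,30),c3(75,458)],.032))
print("back face top z.032 ",P("top",[c1(199,103),c1(620,135)],.032))
print("cleat face top z.032 far/near",P("top",[c1(174,105),c1(119,354)],.032),"scene near far",P("scene",[c3(661,165),c3(641,408)],.032))
for nm,a in dict(or_=[(233,124),(341,133),(323,340),(212,331)],teal=[(363,131),(474,140),(461,346),(349,338)],red=[(505,138),(614,146),(600,348),(490,341)]).items():
    q=P("top",[c1(*p) for p in a],.028); print(nm,q.mean(0),q.tolist())
print("wedge top tipL tipR buttR buttL",P("top",[c2(287,262),c2(343,258),c2(355,480),c2(277,487)],.028))
print("wedge scene buttR buttL tipL tipR",P("scene",[c4(82,86),c4(178,70),c4(253,292),c4(183,333)],.028))
E
python3 meas.py
python3 - <<'E'
from h import *
for n,f,box in (("top","pics/top0.png",(410,205,450,285)),("scene","pics/scene0.png",(180,210,220,275))):
    im=cv2.imread(f);hsv=cv2.cvtColor(im,cv2.COLOR_BGR2HSV)
    m=cv2.inRange(hsv,(12,60,150),(32,255,255)); mm=np.zeros_like(m); x0,y0,x1,y1=box; mm[y0:y1,x0:x1]=m[y0:y1,x0:x1]
    cs,_=cv2.findContours(mm,0,1); c=max(cs,key=cv2.contourArea); r=cv2.minAreaRect(c); print(n,r,cv2.contourArea(c)); 
    b=cv2.boxPoints(r); w=ray(n,b,.028); print(w)
    cv2.imwrite(f"pics/b_{n}.png",cv2.resize(im[y0:y1,x0:x1],None,fx=7,fy=7,interpolation=cv2.INTER_CUBIC))
E
```

```text
board top: FL,NL [[0.77060883 0.17247088]
 [0.48904242 0.19190821]] head fence top FR NR [[ 0.74510332 -0.17819963]
 [ 0.46331534 -0.15649442]]
board scene: NL FL [[0.49043974 0.19221087]
 [0.76831855 0.17109312]] fence NR FR(top) [[ 0.464502   -0.15682912]
 [ 0.74446633 -0.17603987]]
head face top (z.032) [[ 0.71401059 -0.14806332]
 [ 0.46669136 -0.13276035]]
head face scene [[ 0.46951457 -0.13114324]
 [ 0.74522668 -0.15072922]]
back face top z.032  [[ 0.7329482   0.09865618]
 [ 0.71522119 -0.1469149 ]]
cleat face top z.032 far/near [[0.73166722 0.11319529]
 [0.58274309 0.14177735]] scene near far [[0.58639163 0.14254995]
 [0.73634276 0.1123734 ]]
or_ [0.65690274 0.05239434] [[0.7215533976048177, 0.07888151418298965], [0.7163942724164356, 0.015862925989045054], [0.5923114417975942, 0.02561783232149955], [0.5973518347797365, 0.08921510438073804]]
teal [ 0.65327356 -0.02536344] [[0.7177001284996278, 0.003036439516330234], [0.7126838170673564, -0.06176172686865104], [0.5891567861008309, -0.05346338297802529], [0.5935535217443342, 0.010734899385639592]]
red [ 0.65111277 -0.10679851] [[0
[... 182 characters left out ...]
p tipL tipR buttR buttL [[0.5840447  0.39305632]
 [0.58701095 0.35245992]
 [0.4271706  0.33638011]
 [0.42189498 0.39172724]]
wedge scene buttR buttL tipL tipR [[0.43180439 0.33830125]
 [0.42360901 0.39255773]
 [0.58677912 0.39203539]
 [0.61120652 0.35055681]]
top ((427.5090026855469, 243.85498046875), (11.053003311157227, 52.465572357177734), 8.32564926147461) 508.5
[[ 0.43019204 -0.31254705]
 [ 0.58125926 -0.34089048]
 [ 0.57674929 -0.37308083]
 [ 0.42556758 -0.3440282 ]]
scene ((199.44522094726562, 244.47946166992188), (13.8108549118042, 53.25372314453125), 20.556047439575195) 628.5
[[ 0.59019854 -0.37591317]
 [ 0.41658497 -0.34378344]
 [ 0.43786498 -0.30781792]
 [ 0.60849291 -0.34238424]]
```

```bash
python3 -c "
import cv2,numpy as np
a=cv2.imread('pics/b_top.png');b=cv2.imread('pics/b_scene.png')
h=max(a.shape[0],b.shape[0]);p=lambda i:cv2.copyMakeBorder(i,0,h-i.shape[0],0,0,cv2.BORDER_CONSTANT)
cv2.imwrite('pics/b.png',np.hstack([p(a),p(b)]))"
```

```text
(no output)
```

View pics/b.png

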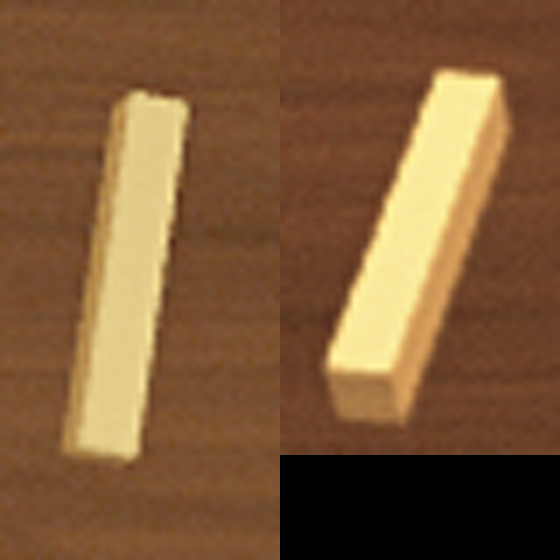

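```bash
cat >> h.py <<'E'
Bc=np.array([.6170,.0075]); Byaw=-.0721
def toB(p,c=None): 
    R=np.array([[np.cos(Byaw),-np.sin(Byaw)],[np.sin(Byaw),np.cos(Byaw)]]); return (np.asarray(p)-Bc)@R
def toW(p):
    R=np.array([[np.cos(Byaw),-np.sin(Byaw)],[np.sin(Byaw),np.cos(Byaw)]]); return Bc+np.asarray(p)@R.T
E
python3 - <<'E'
from h import *
import contextlib,io
A=np.array([[.7706,.1725],[.4890,.1919],[.7451,-.1782],[.4633,-.1565],[.7683,.1711],[.4904,.1922],[.7445,-.1760],[.4645,-.1568]])
Bp=np.array([[.14,.175],[-.14,.175],[.14,-.175],[-.14,-.175]]*2)
M_,_=cv2.estimateAffinePartial2D(Bp,A); print(M_, np.arctan2(M_[1,0],M_[0,0]))
c=A.mean(0); 
U,S,Vt=np.linalg.svd((Bp-Bp.mean(0)).T@(A-c)); R=Vt.T@U.T; print(c,np.arctan2(R[1,0],R[0,0]))
np.set_printoptions(precision=4,suppress=True)
print("corners",toB(A)-Bp)
print("headface",toB([[.714,-.1481],[.4667,-.1328],[.4695,-.1311],[.7452,-.1507]]))
print("back",toB([[.7329,.0987],[.7152,-.1469]]))
print("cleat",toB([[.7317,.1132],[.5827,.1418],[.5864,.1425],[.7363,.1124]]))
for q in ([[0.7216,0.0789],[0.7164,0.0159],[0.5923,0.0256],[0.5974,0.0892]],[[.7177,.003],[.7127,-.0618],[.5892,-.0535],[.5936,.0107]],[[.7141,-.0799],[.7098,-.1437],[.5884,-.1334],[.5922,-.0701]]):
    b=toB(q); print("pane",b.mean(0), b.tolist())
b7=lambda l,x0,y0:[[x0+(x+.5)/7-.5,y0+(y+.5)/7-.5] for x,y in l]
t=ray("top",b7([(133,95),(188,103),(138,458),(76,452)],410,205),.028); s=ray("scene",b7([(48,367),(110,373),(222,78),(158,72)],180,210),.028)
for q in(t,s): print("batten",q,q.mean(0))
m=(t.mean(0)+s.mean(0))/2; print(m)
E
```

```text
[[ 0.9983624   0.07230836  0.6169625 ]
 [-0.07230836  0.9983624   0.007525  ]] -0.07230072403717361
[0.6169625 0.007525 ] -0.07230072553565083
corners [[ 0.0013  0.0006]
 [-0.001  -0.0003]
 [ 0.0011 -0.001 ]
 [-0.0015  0.0004]
 [-0.0009 -0.0009]
 [ 0.0004  0.0001]
 [ 0.0004  0.0012]
 [-0.0003  0.0001]]
headface [[ 0.108  -0.1482]
 [-0.1398 -0.1508]
 [-0.1371 -0.1489]
 [ 0.1393 -0.1486]]
back [[ 0.109   0.0993]
 [ 0.1091 -0.1469]]
cleat [[ 0.1068  0.1137]
 [-0.0439  0.1315]
 [-0.0402  0.1324]
 [ 0.1114  0.1132]]
pane [0.0366 0.0477] [[0.09918475993851457, 0.07874962473522805], [0.09853663551693331, 0.015538708472812196], [-0.02593970707433921, 0.016273647313908263], [-0.02543454537404087, 0.08007580097392629]]
pane [ 0.0386 -0.0302] [[0.10076254239185083, 0.0027658725079923677], [0.10044356594204004, -0.06222595970209743], [-0.023333482928618737, -0.06284416102089246], [-0.02356972510207285, 0.0015060075075230728]]
pane [ 0.0423 -0.1115] [[0.10314380826214282, -0.08017808190011977], [0.10345097560820553, -0.14412208590535477], [-0.01837560432615837, -0.14259420453036817], [-0.019145453858275267, -0.0791849202598617]]
batten [[ 0.5782 -0.3488]
 [ 0.575  -0.372 ]
 [ 0.4273 -0.3444]
 [ 0.4298 -0.3189]] [ 0.5026 -0.346 ]
batten [[ 0.5742 -0.3706]
 [ 0.5788 -0.3481]
 [ 0.4322 -0.3187]
 [ 0.427  -0.3434]] [ 0.5031 -0.3452]
[ 0.5028 -0.3456]
```

```bash
cat >> h.py <<'E'
from scipy.spatial.transform import Rotation as Ro
np.set_printoptions(precision=4,suppress=True)
def go(x,y,z,ang,board=True):
    """ang = direction of tool y (deg), board or world"""
    if board: x,y=toW([x,y]); ang=ang+np.degrees(Byaw)
    s=manip.sense(); R0=Ro.from_quat(s["eef_rot"]); a=np.radians(ang)
    ty=np.array([np.cos(a),np.sin(a),0]); tz=np.array([0,0,-1.]); tx=np.cross(ty,tz)
    R=Ro.from_matrix(np.c_[tx,ty,tz])
    d=R0.inv().apply(np.array([x,y,z])-s["eef_pos"])/.4; r=(R0.inv()*R).as_rotvec()/(np.pi/4)
    print("t",s["time_s"],"tgt",[x,y,z],"shift",d.round(4),"turn",r.round(3),"F",s["force"].round(1))
def st():
    s=manip.sense(); R0=Ro.from_quat(s["eef_rot"]); y=R0.as_matrix()[:,1]
    print("t",s["time_s"],"board",toB(s["eef_pos"][:2]),"z",s["eef_pos"][2],"yang_b",np.degrees(np.arctan2(y[1],y[0])-Byaw),"F",s["force"],"w",s["gripper_width"],"q",s["qpos"])
E
python3 -c "
from h import *
go(.038,.104,.1,0); st()"
```

```text
t 0.1 tgt [np.float64(0.6623931780518819), np.float64(0.10849237291177066), 0.1] shift [-1.5234 -0.7313  0.3266] turn [-0.002  0.001  1.747] F [ 0.2 -0.  -0.3]
t 0.1 board [-0.5016  0.5113] z 0.23039996535592935 yang_b 78.6168037963539 F [ 0.1852 -0.036  -0.2613] w 1.0075013765559688 q [ 1.0899  0.159   1.5981  0.      1.3862 -0.2101]
```

Call:
carry_out([
  [1, -0.15, -0.07, 0, 0, 0, 0.23],
  [1, -0.3, -0.14, 0, 0, 0, 0.46],
  [1, -0.45, -0.21, 0, 0, 0, 0.69],
  [1, -0.6, -0.28, 0, 0, 0, 0.9],
  [1, -0.75, -0.35, 0.03, 0, 0, 0.98],
], force=60)

```text
time_s: 0.72
eef_pos: [0.392, 0.3496, 0.2218]
eef_rot: [0.498, 0.867, -0.0, 0.0]
force: [0.3, 0.8, -0.3]
gripper_width: -0.004
```

```bash
python3 -c "
from h import *
go(.038,.104,.1,0); st()"
```

```text
t 0.725 tgt [np.float64(0.6623931780518819), np.float64(0.10849237291177066), 0.1] shift [-0.8609  0.2807  0.3052] turn [0.    0.001 0.763] F [ 0.3  0.8 -0.3]
t 0.725 board [-0.249  0.325] z 0.2217710341755561 yang_b 34.34962308895397 F [ 0.2766  0.7958 -0.2954] w -0.004167455809574835 q [ 0.4985  0.0367  1.7469 -0.0009  1.3579 -0.0287]
```

Call:
carry_out([
  [1, -0.15, 0.05, 0, 0, 0, 0.2],
  [1, -0.3, 0.1, 0.05, 0, 0, 0.4],
  [1, -0.45, 0.15, 0.1, 0, 0, 0.6],
  [1, -0.6, 0.2, 0.15, 0, 0, 0.763],
  [1, -0.75, 0.245, 0.2, 0, 0, 0.763],
])

```text
time_s: 1.35
eef_pos: [0.6166, 0.1495, 0.1462]
eef_rot: [0.732, 0.681, -0.0, 0.0]
force: [1.2, 1.0, 0.6]
gripper_width: -0.001
```

```bash
python3 -c "
from h import *
go(.038,.104,.1,0);go(.038,.104,.06,0); st()"
```

```text
t 1.35 tgt [np.float64(0.6623931780518819), np.float64(0.10849237291177066), 0.1] shift [-0.0938  0.1218  0.1156] turn [-0.     0.001 -0.001] F [1.2 1.  0.6]
t 1.35 tgt [np.float64(0.6623931780518819), np.float64(0.10849237291177066), 0.06] shift [-0.0937  0.1218  0.2156] turn [-0.     0.001 -0.001] F [1.2 1.  0.6]
t 1.35 board [-0.0107  0.1416] z 0.14622170000469525 yang_b -0.051616010266459185 F [1.2089 0.9728 0.5884] w -0.0011578647024201058 q [ 0.0479  0.3813  1.5007 -0.0005  1.2597  0.1211]
```

Call:
carry_out([
  [1, -0.0937, 0.122, 0.1, 0, 0, 0],
  [1, -0.0937, 0.122, 0.215, 0, 0, 0],
  [1, -0.0937, 0.122, 0.215, 0, 0, 0],
  [1, -0.0937, 0.122, 0.215, 0, 0, 0],
])

```text
time_s: 1.85
eef_pos: [0.6628, 0.1091, 0.0617]
eef_rot: [0.732, 0.681, 0.0, 0.001]
force: [-0.4, 0.9, 1.1]
gripper_width: -0.004
```

```bash
python3 -c "
from h import *
go(.038,.104,.0215,0); st()
for n,(x,y) in dict(scene=(240,180),top=(235,135)).items():
    im=manip.read_camera(n)[y:y+150,x:x+200,::-1]; cv2.imwrite(f'pics/p1{n}.png',cv2.resize(im,None,fx=4,fy=4,interpolation=cv2.INTER_CUBIC))
"
```

```text
t 1.85 tgt [np.float64(0.6623931780518819), np.float64(0.10849237291177066), 0.0215] shift [-0.0016 -0.0011  0.1005] turn [ 0.001  0.    -0.   ] F [-0.4  0.9  1.1]
t 1.85 board [0.0384 0.1047] z 0.061685706154725795 yang_b -0.016491196695053625 F [-0.4362  0.9499  1.0798] w -0.003848006184905526 q [-0.0161  0.566   1.4275 -0.0003  1.1469  0.0564]
```

View pics/p1scene.png

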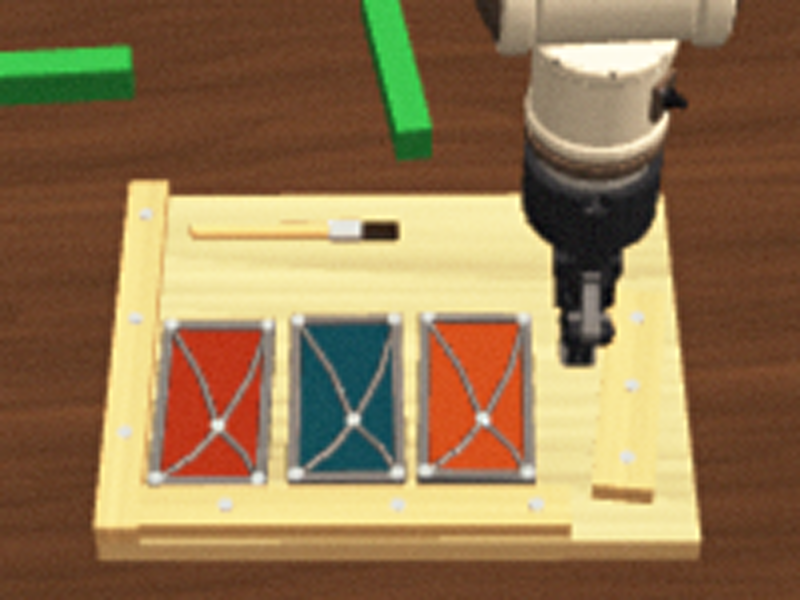

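The shut fingers (tips near crop (577,355)) hang above the gap between the last pane's edge and the cleat, with room on both sides. I'll lower them.

Call:
carry_out([
  [1, -0.0016, -0.001, 0.05, 0, 0, 0],
  [1, -0.0016, -0.001, 0.1, 0, 0, 0],
  [1, -0.0016, -0.001, 0.1, 0, 0, 0],
])

```text
time_s: 2.33
eef_pos: [0.6611, 0.1089, 0.0202]
eef_rot: [0.732, 0.681, -0.001, -0.0]
force: [0.7, 0.1, 0.7]
gripper_width: -0.002
```

```bash
python3 -c "
from h import *
go(.038,.074,.0215,0); st()
"
```

```text
t 2.325 tgt [np.float64(0.6602320515916492), np.float64(0.07857031528829025), 0.0215] shift [-0.0759  0.0032 -0.0033] turn [-0.002  0.001  0.001] F [0.7 0.1 0.7]
t 2.325 board [0.0367 0.1043] z 0.020157087886120383 yang_b 0.029209345169607933 F [0.6652 0.0753 0.7002] w -0.002495978073476153 q [-0.0164  0.62    1.4408 -0.0005  1.0821  0.0554]
```

Call:
carry_out([
  [1, -0.015, 0.003, -0.003, 0, 0, 0],
  [1, -0.03, 0.003, -0.003, 0, 0, 0],
  [1, -0.045, 0.003, -0.003, 0, 0, 0],
  [1, -0.06, 0.003, -0.003, 0, 0, 0],
  [1, -0.072, 0.003, -0.003, 0, 0, 0],
])

```text
time_s: 2.95
eef_pos: [0.6605, 0.0801, 0.0217]
eef_rot: [0.732, 0.681, -0.0, -0.0]
force: [0.1, 2.6, 1.0]
gripper_width: -0.002
```

```bash
python3 -c "
from h import *
go(.038,.07,.0215,0); st()
"
```

```text
t 2.95 tgt [np.float64(0.6599439013969515), np.float64(0.07458070760515953), 0.0215] shift [-0.0139 -0.0004  0.0006] turn [-0.001 -0.     0.   ] F [0.1 2.6 1. ]
t 2.95 board [0.0381 0.0756] z 0.02174133835738338 yang_b 0.01652596550703333 F [0.1074 2.5773 1.0401] w -0.001625947648341743 q [-0.0606  0.6068  1.457   0.0003  1.0784  0.0111]
```

Call:
carry_out([
  [1, -0.007, 0, 0, 0, 0, 0],
  [1, -0.014, 0, 0, 0, 0, 0],
  [1, -0.019, 0, 0, 0, 0, 0],
  [1, -0.022, 0, 0, 0, 0, 0],
])

```text
time_s: 3.45
eef_pos: [0.6598, 0.0735, 0.0218]
eef_rot: [0.732, 0.681, 0.001, -0.002]
force: [1.6, 12.6, 0.7]
gripper_width: 0.001
```

```bash
python3 -c "
from h import *
go(.038,.07,.0215,0); st()
for n,(x,y) in dict(scene=(240,180),top=(235,135)).items():
    im=manip.read_camera(n); cv2.imwrite(f'pics/p2{n}f.png',im[:,:,::-1]); im=im[y:y+150,x:x+200,::-1]; cv2.imwrite(f'pics/p2{n}.png',cv2.resize(im,None,fx=4,fy=4,interpolation=cv2.INTER_CUBIC))
"
```

```text
t 3.45 tgt [np.float64(0.6599439013969515), np.float64(0.07458070760515953), 0.0215] shift [0.0027 0.0001 0.0008] turn [-0.001 -0.005 -0.   ] F [ 1.6 12.6  0.7]
t 3.45 board [0.0379 0.0689] z 0.021803427118960717 yang_b -0.0016521218171780267 F [ 1.6028 12.566   0.7393] w 0.001204407140449508 q [-0.0725  0.6032  1.4624  0.0045  1.0767 -0.0026]
```

View pics/p2scene.png

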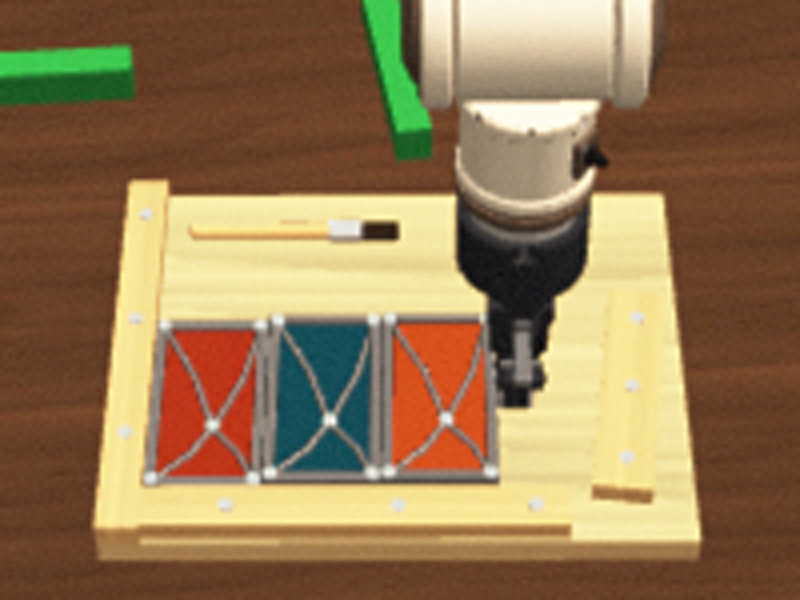

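The row is closed: the three panes touch, with lead edges meeting near crop (265,400) and (380,400), and the push reads 12.6 N. I'll back off and rise, then fetch the batten.

Call:
carry_out([
  [1, 0.02, 0, 0, 0, 0, 0],
  [1, 0.04, 0, -0.05, 0, 0, 0],
  [0, 0.04, 0, -0.2, 0, 0, 0.2],
  [-1, 0.0, 0, -0.3, 0, 0, 0.4],
])

```text
time_s: 4.05
eef_pos: [0.6613, 0.0736, 0.1466]
eef_rot: [0.831, 0.557, 0.003, 0.0]
force: [-0.1, -0.5, 0.2]
gripper_width: 0.417
```

```bash
python3 -c "
from h import *
go(.5028,-.3456,.12,79.03,False);go(.5028,-.3456,.013,79.03,False); st()
"
```

```text
t 4.05 tgt [0.5028, -0.3456, 0.12] shift [-1.1202  0.0312  0.0618] turn [ 0.008 -0.    -2.252] F [-0.1 -0.5  0.2]
t 4.05 tgt [0.5028, -0.3456, 0.013] shift [-1.1213  0.0303  0.3293] turn [ 0.008 -0.    -2.252] F [-0.1 -0.5  0.2]
t 4.05 board [0.0394 0.0691] z 0.1465775892609709 yang_b -18.181509901565473 F [-0.1083 -0.4984  0.2391] w 0.41689911645439387 q [-0.0718  0.4528  1.4054  0.0032  1.2792  0.3168]
```

Call:
carry_out([
  [-1, -0.15, 0, 0, 0, 0, -0.2],
  [-1, -0.3, 0, 0, 0, 0, -0.4],
  [-1, -0.45, 0.01, 0, 0, 0, -0.6],
  [-1, -0.6, 0.02, 0, 0, 0, -0.8],
  [-1, -0.75, 0.02, 0, 0, 0, -1],
])

```text
time_s: 4.68
eef_pos: [0.5545, -0.2094, 0.1474]
eef_rot: [0.552, 0.834, 0.002, 0.003]
force: [0.5, -0.4, -0.1]
gripper_width: 1.004
```

```bash
python3 -c "
from h import *
go(.5028,-.3456,.12,79.03,False);st()
"
```

```text
t 4.675 tgt [0.5028, -0.3456, 0.12] shift [-0.2629 -0.2524  0.0675] turn [ 0.006  0.006 -1.245] F [ 0.5 -0.4 -0.1]
t 4.675 board [-0.0467 -0.2208] z 0.1473886434741245 yang_b 27.123977662346608 F [ 0.4712 -0.3988 -0.0875] w 1.0036889140161933 q [-0.5667  0.2742  1.6332  0.004   1.2289 -0.9693]
```

Call:
carry_out([
  [-1, -0.1, -0.1, 0, 0, 0, -0.22],
  [-1, -0.2, -0.2, 0, 0, 0, -0.44],
  [-1, -0.263, -0.252, 0, 0, 0, -0.66],
  [-1, -0.263, -0.252, 0.05, 0, 0, -0.88],
  [-1, -0.263, -0.252, 0.067, 0, 0, -1],
])

```text
time_s: 5.3
eef_pos: [0.5023, -0.3463, 0.1206]
eef_rot: [0.19, 0.982, 0.0, 0.003]
force: [-0.4, 0.6, -0.3]
gripper_width: 1.0
```

```bash
python3 -c "
from h import *
go(.5028,-.3456,.07,79.03,False);st()
"
```

```text
t 5.3 tgt [0.5028, -0.3456, 0.07] shift [0.0003 0.0019 0.1265] turn [ 0.002  0.007 -0.242] F [-0.4  0.6 -0.3]
t 5.3 board [-0.0889 -0.3612] z 0.12059359881835567 yang_b 72.26912044700353 F [-0.4228  0.5998 -0.2666] w 0.99958277737852 q [-0.8035  0.3474  1.5987  0.0043  1.1913 -1.9942]
```

Call:
carry_out([
  [-1, 0, 0.002, 0.05, 0.002, 0.007, -0.242],
  [-1, 0, 0.002, 0.15, 0.002, 0.007, -0.242],
  [-1, 0, 0.002, 0.22, 0.002, 0.007, -0.242],
  [-1, 0, 0.002, 0.26, 0.002, 0.007, -0.242],
  [-1, 0, 0.002, 0.266, 0.002, 0.007, -0.242],
])

```text
time_s: 5.92
eef_pos: [0.5031, -0.3456, 0.0142]
eef_rot: [0.096, 0.995, -0.0, -0.0]
force: [0.4, -0.3, -0.6]
gripper_width: 1.002
```

```bash
python3 -c "
from h import *
go(.5028,-.3456,.013,79.03,False);st()
for n,(x,y) in dict(scene=(120,150),top=(360,180)).items():
    im=manip.read_camera(n); im=im[y:y+150,x:x+150,::-1]; cv2.imwrite(f'pics/p3{n}.png',cv2.resize(im,None,fx=4,fy=4,interpolation=cv2.INTER_CUBIC))
"
```

```text
t 5.925 tgt [0.5028, -0.3456, 0.013] shift [ 0.0008 -0.      0.003 ] turn [-0.    -0.001  0.   ] F [ 0.4 -0.3 -0.6]
t 5.925 board [-0.0881 -0.3604] z 0.014219438494742422 yang_b 83.16383085989162 F [ 0.3564 -0.3145 -0.572 ] w 1.0023267462272647 q [-0.7994  0.4998  1.6329 -0.0005  1.0093 -2.1785]
```

View pics/p3scene.png

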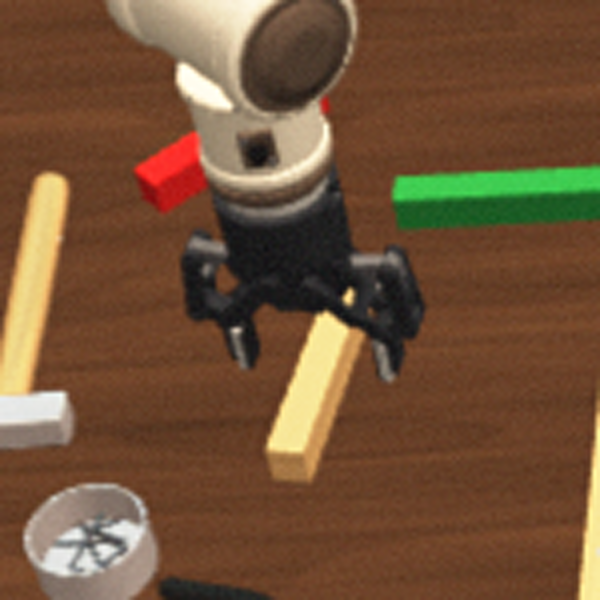

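The open jaws (tips near (245,360) and (388,375)) straddle the batten, so I'll close them.

Call:
carry_out([
  [1, 0, 0, 0.003, 0, 0, 0],
  [1, 0, 0, 0.003, 0, 0, 0],
  [1, 0, 0, 0.003, 0, 0, 0],
  [1, 0, 0, 0.003, 0, 0, 0],
  [1, 0, 0, 0.003, 0, 0, 0],
], force=50)

```text
time_s: 6.65
eef_pos: [0.5042, -0.3467, 0.0148]
eef_rot: [0.096, 0.995, -0.001, 0.001]
force: [-0.4, -0.5, 3.8]
gripper_width: 0.269
```

Call:
carry_out([
  [1, 0, 0, -0.05, 0, 0, 0],
  [1, 0, 0, -0.15, 0, 0, 0],
  [1, 0, 0, -0.25, 0, 0, 0],
  [1, 0, 0, -0.3, 0, 0, 0],
])

```text
time_s: 7.15
eef_pos: [0.505, -0.3474, 0.1385]
eef_rot: [0.096, 0.995, -0.003, 0.003]
force: [0.1, -0.6, -0.8]
gripper_width: 0.264
```

```bash
python3 -c "
from h import *
go(.025,.082,.12,90);st()
for n,(x,y) in dict(scene=(120,120),top=(360,180)).items():
    im=manip.read_camera(n); im=im[y:y+150,x:x+150,::-1]; cv2.imwrite(f'pics/p4{n}.png',cv2.resize(im,None,fx=4,fy=4,interpolation=cv2.INTER_CUBIC))
"
```

```text
t 7.15 tgt [np.float64(0.6478421270108697), np.float64(0.08748601878731921), 0.12] shift [-0.1434  1.1355  0.0417] turn [-0.006  0.008 -0.152] F [ 0.1 -0.6 -0.8]
t 7.15 board [-0.0861 -0.3621] z 0.13845124979126566 yang_b 83.16600130972736 F [ 0.1305 -0.5936 -0.8282] w 0.2635969986625909 q [-0.7993  0.3319  1.5804 -0.0003  1.2215 -2.1786]
```

View pics/p4scene.png

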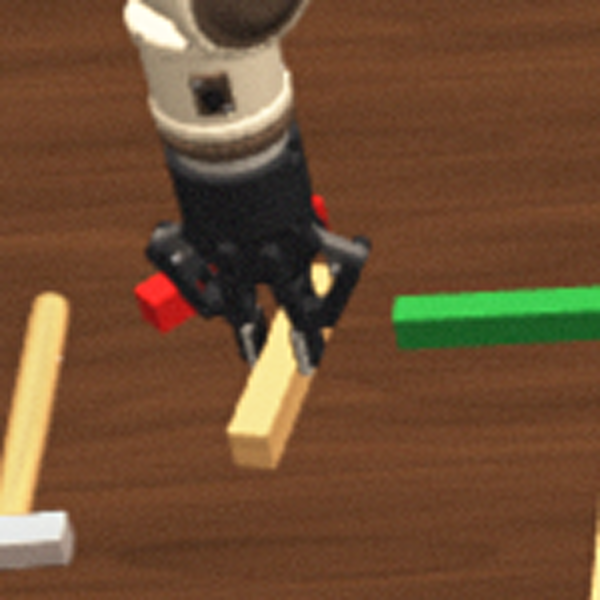

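Call:
carry_out([
  [1, -0.02, 0.15, 0, 0, 0, 0],
  [1, -0.04, 0.3, 0, 0, 0, -0.05],
  [1, -0.06, 0.45, 0, 0, 0, -0.1],
  [1, -0.08, 0.6, 0, 0, 0, -0.152],
  [1, -0.1, 0.75, 0, 0, 0, -0.152],
])

```text
time_s: 7.88
eef_pos: [0.6007, -0.0585, 0.1344]
eef_rot: [0.036, 0.999, -0.003, 0.001]
force: [0.7, 0.9, -0.1]
gripper_width: 0.268
```

```bash
python3 -c "
from h import *
go(.025,.082,.12,90);st()
"
```

```text
t 7.875 tgt [np.float64(0.6478421270108697), np.float64(0.08748601878731921), 0.12] shift [-0.0914  0.3726  0.0345] turn [-0.007  0.003  0.   ] F [ 0.7  0.9 -0.1]
t 7.875 board [-0.0116 -0.067 ] z 0.13444470356990396 yang_b 90.01513283580987 F [ 0.7172  0.8581 -0.1069] w 0.26825627346488246 q [-0.2948  0.317   1.6077 -0.0047  1.2131 -1.7921]
```

Call:
carry_out([
  [1, -0.03, 0.13, 0, -0.006, 0.003, 0],
  [1, -0.06, 0.26, 0, -0.006, 0.003, 0],
  [1, -0.0914, 0.373, 0.03, -0.006, 0.003, 0],
  [1, -0.0914, 0.373, 0.12, -0.006, 0.003, 0],
  [1, -0.0914, 0.373, 0.135, -0.006, 0.003, 0],
])

```text
time_s: 8.5
eef_pos: [0.6441, 0.0881, 0.0745]
eef_rot: [0.035, 0.999, -0.0, -0.005]
force: [-0.5, 0.0, -0.8]
gripper_width: 0.264
```

```bash
python3 -c "
from h import *
go(.025,.082,.0335,90);st()
for n,(x,y) in dict(scene=(240,180),top=(235,135)).items():
    im=manip.read_camera(n); im=im[y:y+150,x:x+200,::-1]; cv2.imwrite(f'pics/p5{n}.png',cv2.resize(im,None,fx=4,fy=4,interpolation=cv2.INTER_CUBIC))
"
```

```text
t 8.5 tgt [np.float64(0.6478421270108697), np.float64(0.08748601878731921), 0.0335] shift [-0.0104 -0.0007  0.1023] turn [-0.001 -0.012  0.001] F [-0.5  0.  -0.8]
t 8.5 board [0.0212 0.0823] z 0.07446193650447758 yang_b 90.06687336920125 F [-0.4828  0.032  -0.77  ] w 0.263894709062445 q [-0.0494  0.5073  1.4836 -0.0006  1.1601 -1.549 ]
```

View pics/p5scene.png

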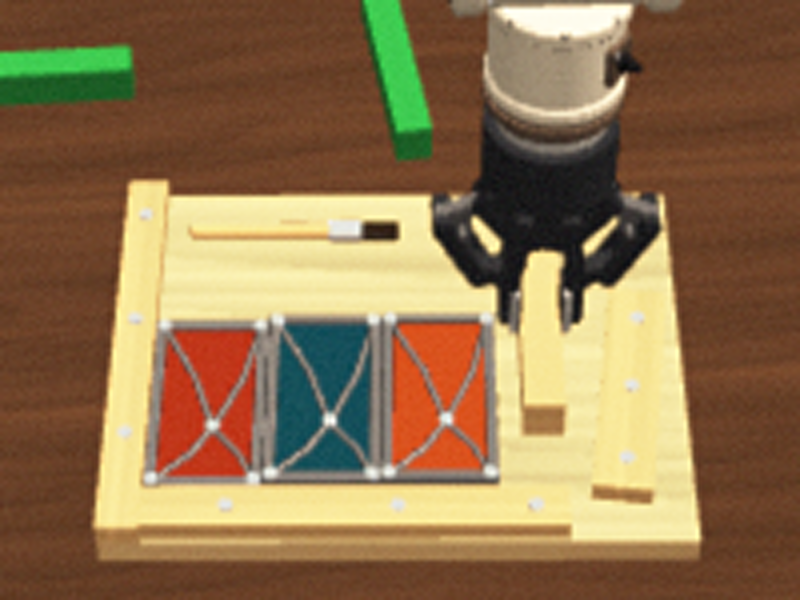

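View pics/p5top.png

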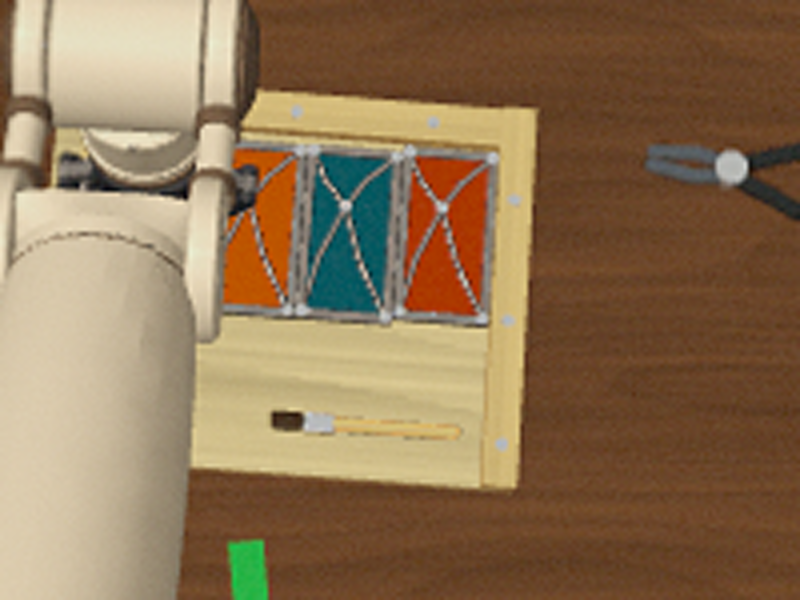

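The batten hangs level and parallel between the last pane and the cleat, with its far-end face at about (543,418) in the scene crop. I'll lower it to the board.

Call:
carry_out([
  [1, -0.01, 0, 0.04, 0, -0.01, 0],
  [1, -0.01, 0, 0.08, 0, -0.01, 0],
  [1, -0.01, 0, 0.095, 0, -0.01, 0],
  [1, -0.01, 0, 0.102, 0, -0.01, 0],
  [1, -0.01, 0, 0.104, 0, -0.01, 0],
])

```text
time_s: 9.22
eef_pos: [0.6504, 0.0867, 0.0363]
eef_rot: [0.036, 0.999, -0.0, 0.002]
force: [0.0, -0.8, -1.0]
gripper_width: 0.269
```

```bash
python3 -c "
from h import *
go(.025,.072,.0335,90);st()
"
```

```text
t 9.225 tgt [np.float64(0.6471217515241254), np.float64(0.0775119995794924), 0.0335] shift [ 0.0066 -0.0236  0.007 ] turn [-0.001  0.006 -0.   ] F [ 0.  -0.8 -1. ]
t 9.225 board [0.0276 0.0815] z 0.03632074773338107 yang_b 89.98081081067146 F [ 0.0309 -0.8334 -0.9689] w 0.26931594305735457 q [-0.0509  0.5627  1.4892 -0.0007  1.0852 -1.5489]
```

Call:
carry_out([
  [1, 0.006, 0, 0.006, 0, 0, 0],
  [1, 0.006, -0.008, 0.009, 0, 0, 0],
  [1, 0.006, -0.016, 0.009, 0, 0, 0],
  [1, 0.006, -0.024, 0.009, 0, 0, 0],
])

```text
time_s: 9.72
eef_pos: [0.6475, 0.077, 0.033]
eef_rot: [0.036, 0.999, -0.0, 0.002]
force: [0.7, 0.3, 0.2]
gripper_width: 0.265
```

```bash
python3 -c "
from h import *
go(.025,.072,.0335,90);st()
"
```

```text
t 9.725 tgt [np.float64(0.6471217515241254), np.float64(0.0775119995794924), 0.0335] shift [ 0.0011  0.0012 -0.0014] turn [-0.001  0.006 -0.001] F [0.7 0.3 0.2]
t 9.725 board [0.0254 0.0715] z 0.03295414715801215 yang_b 89.97368576856672 F [0.6713 0.3241 0.2154] w 0.26472192061756683 q [-0.0663  0.5582  1.5036 -0.0007  1.075  -1.5642]
```

Call:
carry_out([
  [1, 0, -0.004, 0.001, 0, 0, 0],
  [1, 0, -0.008, 0.001, 0, 0, 0],
  [1, 0, -0.012, 0.001, 0, 0, 0],
  [1, 0, -0.014, 0.001, 0, 0, 0],
])

```text
time_s: 10.22
eef_pos: [0.6472, 0.0754, 0.0329]
eef_rot: [0.037, 0.999, 0.003, 0.003]
force: [0.1, 15.3, 1.4]
gripper_width: 0.265
```

```bash
python3 -c "
from h import *
st()
"
```

```text
t 10.225 board [0.0252 0.0699] z 0.03294672825775784 yang_b 89.93242281369422 F [ 0.0746 15.2585  1.3938] w 0.26505457147419964 q [-0.072   0.556   1.5068  0.007   1.0737 -1.5729]
```

Call:
carry_out([
  [1, 0, 0.002, 0.001, 0, 0, 0],
  [1, 0, 0.003, 0.001, 0, 0, 0],
  [0.2, 0, 0.003, 0.001, 0, 0, 0],
  [-0.2, 0, 0.003, 0, 0, 0, 0],
  [-0.3, 0, 0.003, 0, 0, 0, 0],
])

```text
time_s: 10.85
eef_pos: [0.6472, 0.0763, 0.0328]
eef_rot: [0.037, 0.999, 0.003, 0.003]
force: [0.1, 0.2, 0.1]
gripper_width: 0.65
```

Call:
carry_out([
  [-0.3, 0, 0, -0.05, 0, 0, 0],
  [-0.3, 0, 0, -0.15, 0, 0, 0],
  [-0.3, 0, 0, -0.3, 0, 0, 0],
  [-0.5, 0.15, 0.1, -0.33, 0, 0, 0],
  [-1, 0.3, 0.2, -0.33, 0, 0, 0],
])

```text
time_s: 11.48
eef_pos: [0.5493, 0.1523, 0.168]
eef_rot: [0.038, 0.999, 0.003, 0.006]
force: [0.2, -0.2, 0.1]
gripper_width: 0.934
```

```bash
python3 -c "
from h import *
st()
go(.49,.366,.12,88,False)
for n,(x,y) in dict(scene=(240,180),top=(235,135)).items():
    im=manip.read_camera(n); im=im[y:y+150,x:x+200,::-1]; cv2.imwrite(f'pics/p6{n}.png',cv2.resize(im,None,fx=4,fy=4,interpolation=cv2.INTER_CUBIC))
"
```

```text
t 11.475 board [-0.0779  0.1396] z 0.16804102802714946 yang_b 89.83158679443663 F [ 0.2153 -0.21    0.0721] w 0.9343092422979298 q [ 0.0555  0.1913  1.6884  0.0059  1.2502 -1.442 ]
t 11.475 tgt [0.49, 0.366, 0.12] shift [0.1893 0.5206 0.1217] turn [ 0.009  0.014 -0.051] F [ 0.2 -0.2  0.1]
```

View pics/p6scene.png

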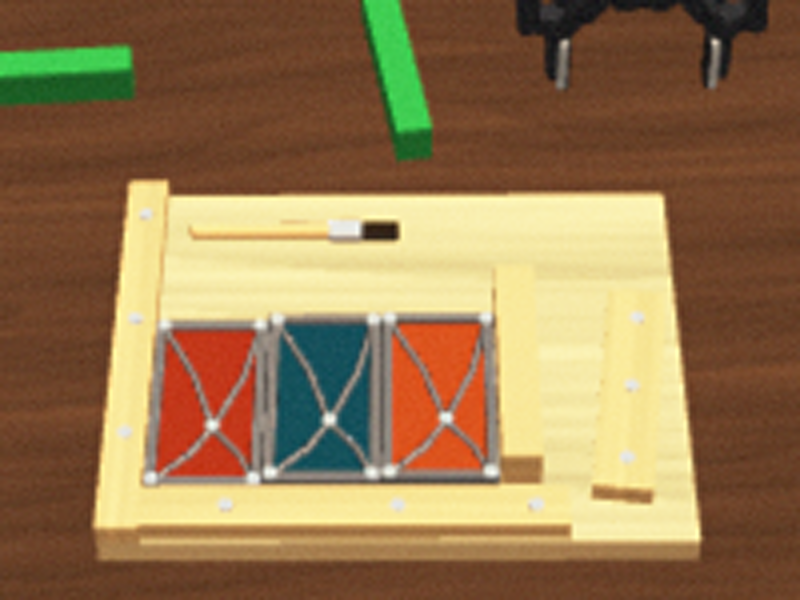

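View pics/p6top.png

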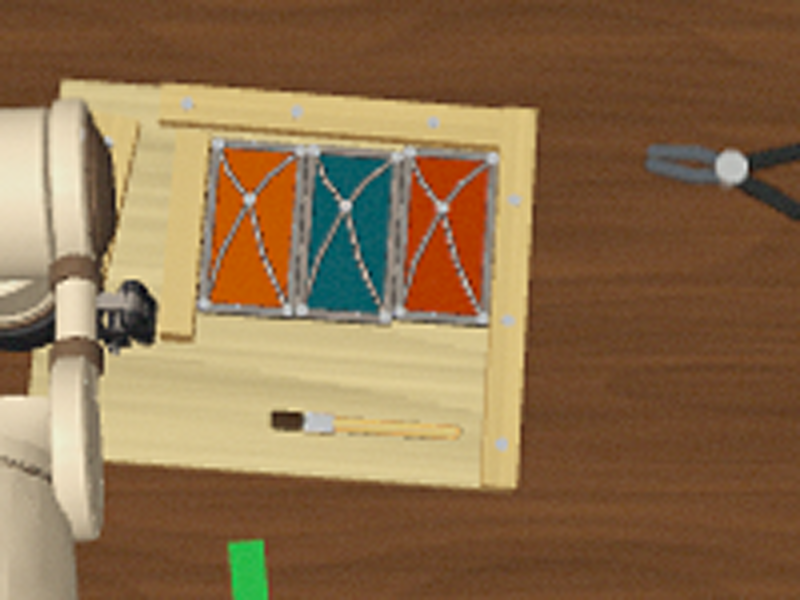

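The batten lies flat against the last pane, with its far end just short of the back fence, and the row is closed. Next I'll refine the wedge pose.

Run:
```python
import cv2,numpy as np
a=cv2.imread("pics/top0.png")[208:278,160:200]; b=cv2.imread("pics/scene0.png")[198:262,450:495]
up=lambda i:cv2.resize(i,None,fx=8,fy=8,interpolation=cv2.INTER_CUBIC)
a,b=up(a),up(b); h=max(a.shape[0],b.shape[0]); p=lambda i:cv2.copyMakeBorder(i,0,h-i.shape[0],0,0,cv2.BORDER_CONSTANT)
o=np.hstack([p(a),p(b)]); o=np.clip(o.astype(float)*1.6-30,0,255).astype(np.uint8); print(o.shape); cv2.imwrite("pics/w.png",o)
```

```text
(560, 680, 3)
```

View pics/w.png

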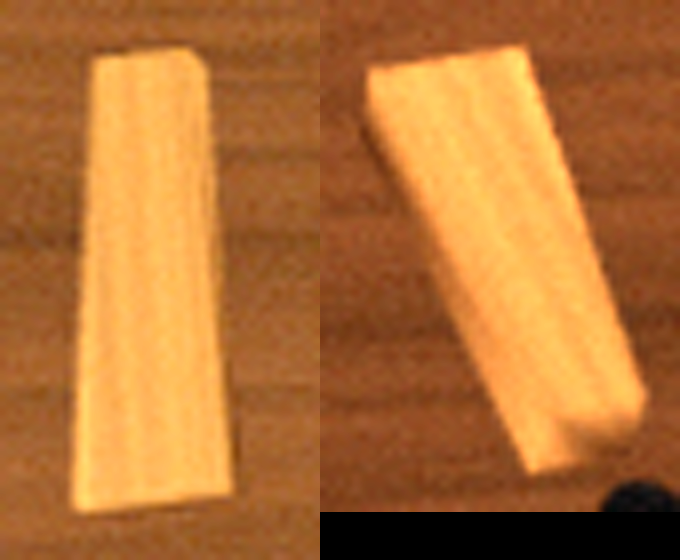

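```bash
sed -i 's/Bc=np.array(\[.6170,.0075\])/Bc=np.array([.6170,.0060])/' h.py
cat > kab.py <<'E'
from h import *
def kab(m,w):
    m=np.array(m);w=np.array(w);cm,cw=m.mean(0),w.mean(0)
    U,S,Vt=np.linalg.svd((m-cm).T@(w-cw)); R=Vt.T@U.T; t=cw-R@cm
    return t,np.arctan2(R[1,0],R[0,0]),w-(m@R.T+t)
mp=dict(tL=(.08,.012),tR=(.08,-.022),bL=(-.08,.032),bR=(-.08,-.022))
E
python3 - <<'E'
from kab import *
T=lambda x,y:[160+(x+.5)/8-.5,208+(y+.5)/8-.5]
S=lambda x,y:[450+(x-320+.5)/8-.5,198+(y+.5)/8-.5]
L=[("top",T(92,58),.028,"tL"),("top",T(190,47),.028,"tR"),("top",T(208,68),0,"tR"),("top",T(233,494),0,"bR"),("top",T(74,510),.028,"bL"),
("scene",S(368,70),.028,"bR"),("scene",S(525,47),.028,"bL"),("scene",S(647,388),.028,"tL"),("scene",S(530,472),0,"tR"),("scene",S(643,418),0,"tL")]
w=[ray(n,p,z)[0] for n,p,z,k in L]; m=[mp[k] for *_,k in L]
print(np.array(w)); t,a,r=kab(m,w); print("wedge mid",t,"yaw",a,np.degrees(a)); print(r*1000)
E
```

```text
[[0.585  0.394 ]
 [0.589  0.3586]
 [0.5877 0.3591]
 [0.4311 0.3426]
 [0.4221 0.3919]
 [0.4298 0.3375]
 [0.423  0.3927]
 [0.5803 0.3943]
 [0.5882 0.3597]
 [0.5682 0.4012]]
wedge mid [0.5045 0.3719] yaw 0.1413041404133196 8.096130873407185
[[  2.9862  -1.0249]
 [  2.2647  -2.8265]
 [  0.959   -2.3037]
 [  2.7648   3.7831]
 [  1.3136  -0.3982]
 [  1.4717  -1.3179]
 [  2.2193   0.3611]
 [ -1.6673  -0.7541]
 [  1.4607  -1.6972]
 [-13.7727   6.1784]]
```

Run:
```python
from kab import *
w=[[0.585,.394],[.589,.3586],[.5877,.3591],[.4311,.3415],[.4221,.3919],[.4298,.3375],[.423,.3927],[.5803,.3943],[.5882,.3597]]
k=["tL","tR","tR","bR","bL","bR","bL","tL","tR"]
m=[mp[i] for i in k]; t,a,r=kab(m,w); print(t,a); print(r*1000)
R=np.array([[np.cos(a),-np.sin(a)],[np.sin(a),np.cos(a)]])
for x in (-.055,-.05,0): print(x, t+R@np.array([x,(0-.125*x/2)/1]))
```

```text
[0.506  0.3712] 0.13055984042757934
[[ 1.2413  0.4984]
 [ 0.8148 -1.191 ]
 [-0.4852 -0.691 ]
 [ 1.5531  2.5393]
 [-0.4167 -0.6011]
 [ 0.2531 -1.4607]
 [ 0.4833  0.1989]
 [-3.4587  0.7984]
 [ 0.0148 -0.091 ]]
-0.055 [0.451  0.3674]
-0.05 [0.456  0.3678]
0 [0.506  0.3712]
```

```bash
python3 -c "
from h import *
go(.446,.3655,.1,97.5,False)"
```

```text
t 11.575 tgt [0.446, 0.3655, 0.1] shift [0.2805 0.5067 0.1649] turn [ 0.009  0.003 -0.255] F [ 1.2 -0.1 -0.4]
```

Call:
carry_out([
  [-1, 0.07, 0.13, 0.03, 0.009, 0, -0.1],
  [-1, 0.14, 0.26, 0.06, 0.009, 0, -0.2],
  [-1, 0.21, 0.38, 0.12, 0.009, 0.003, -0.255],
  [-1, 0.28, 0.5067, 0.165, 0.009, 0.003, -0.255],
  [-1, 0.28, 0.5067, 0.165, 0.009, 0.003, -0.255],
])

```text
time_s: 12.2
eef_pos: [0.4438, 0.3681, 0.0995]
eef_rot: [-0.068, 0.998, -0.0, -0.001]
force: [0.3, -0.3, -0.5]
gripper_width: 0.999
```

```bash
python3 -c "
from h import *
go(.446,.3655,.006,97.5,False);st()
for n,(x,y) in dict(scene=(400,120),top=(60,150)).items():
    im=manip.read_camera(n); im=im[y:y+150,x:x+200,::-1]; cv2.imwrite(f'pics/p7{n}.png',cv2.resize(im,None,fx=4,fy=4,interpolation=cv2.INTER_CUBIC))
"
```

```text
t 12.2 tgt [0.446, 0.3655, 0.006] shift [-0.0049 -0.0071  0.2338] turn [-0.    -0.002  0.006] F [ 0.3 -0.3 -0.5]
t 12.2 board [-0.1988  0.3487] z 0.09953555308171332 yang_b 101.9215017141281 F [ 0.2587 -0.3092 -0.5216] w 0.9987700912065866 q [ 0.4828  0.2991  1.7059  0.0003  1.1382 -1.2241]
```

View pics/p7scene.png

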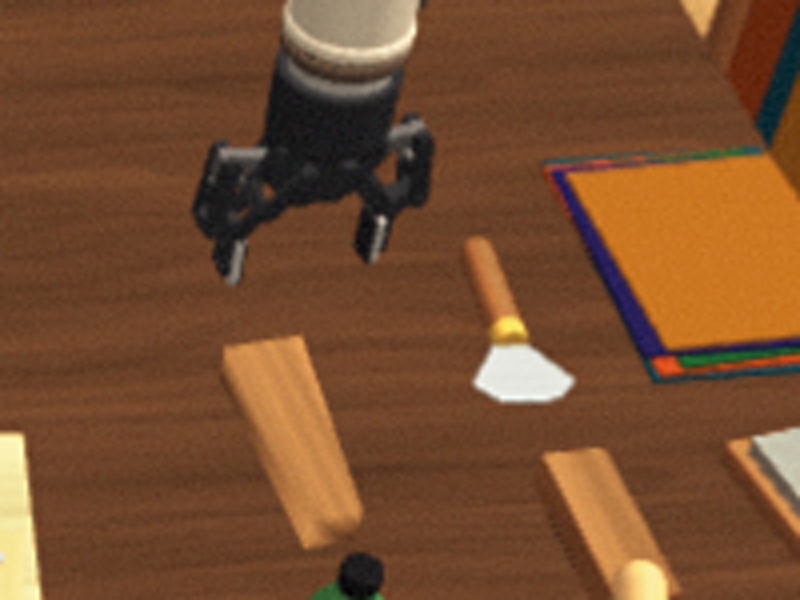

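The open jaws are above the wedge's thick end (scene crop (262,350)) and squared to it. I'll descend and grip.

Call:
carry_out([
  [-1, -0.005, -0.007, 0.06, 0, 0, 0],
  [-1, -0.005, -0.007, 0.13, 0, 0, 0],
  [-1, -0.005, -0.007, 0.19, 0, 0, 0],
  [-1, -0.005, -0.007, 0.225, 0, 0, 0],
  [-1, -0.005, -0.007, 0.232, 0, 0, 0],
])

```text
time_s: 12.92
eef_pos: [0.45, 0.3626, 0.0082]
eef_rot: [-0.065, 0.998, -0.0, 0.001]
force: [0.2, 0.4, -0.5]
gripper_width: 1.001
```

Call:
carry_out([
  [1, 0, 0, 0, 0, 0, 0],
  [1, 0, 0, 0, 0, 0, 0],
  [1, 0, 0, 0, 0, 0, 0],
  [1, 0, 0, 0, 0, 0, 0],
], force=70)

```text
time_s: 13.42
eef_pos: [0.4514, 0.3631, 0.0101]
eef_rot: [-0.065, 0.998, 0.0, 0.002]
force: [-0.7, -1.3, 5.7]
gripper_width: 0.583
```

Call:
carry_out([
  [1, 0, 0, -0.05, 0, 0, 0],
  [1, 0, 0, -0.12, 0, 0, 0],
  [1, 0, 0, -0.2, 0, 0, 0],
  [1, 0, 0, -0.2, 0, 0, 0],
])

```text
time_s: 13.92
eef_pos: [0.4535, 0.3644, 0.0944]
eef_rot: [-0.066, 0.998, 0.002, 0.006]
force: [-0.1, 0.1, -1.0]
gripper_width: 0.58
```

```bash
python3 -c "
from h import *
st()
for n,(x,y) in dict(scene=(400,120),top=(60,150)).items():
    im=manip.read_camera(n); im=im[y:y+150,x:x+200,::-1]; cv2.imwrite(f'pics/p8{n}.png',cv2.resize(im,None,fx=4,fy=4,interpolation=cv2.INTER_CUBIC))
"
```

```text
t 13.925 board [-0.1889  0.3457] z 0.09435157720529164 yang_b 101.64389953766607 F [-0.1056  0.0824 -1.0177] w 0.5800463464096054 q [ 0.4701  0.3089  1.7052 -0.0015  1.1154 -1.2311]
```

View pics/p8scene.png

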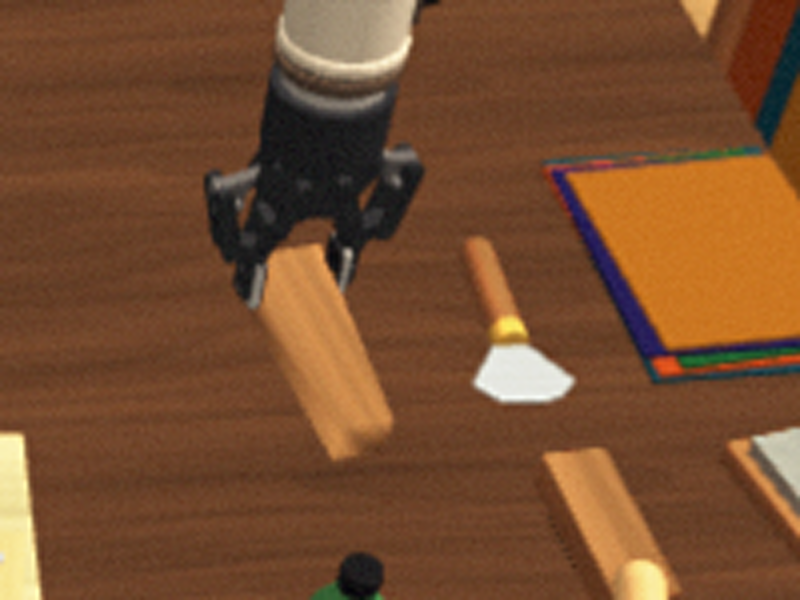

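View pics/p8top.png

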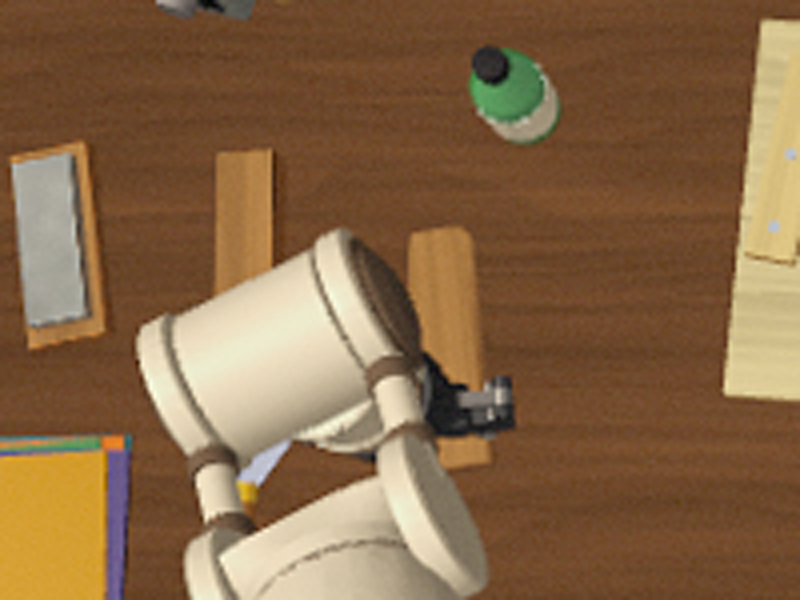

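Run:
```python
from kab import *
T=lambda x,y:[60+(x+.5)/4-.5,150+(y+.5)/4-.5]
S=lambda x,y:[400+(x+.5)/4-.5,120+(y+.5)/4-.5]
zt=.112;zb=.084
L=[("top",T(410,232),zt,"tL"),("top",T(468,228),zt,"tR"),("top",T(474,240),zb,"tR"),("top",T(490,462),zb,"bR"),
("scene",S(318,243),zt,"bL"),("scene",S(392,415),zt,"tL"),("scene",S(335,459),zb,"tR")]
w=[ray(n,p,z)[0] for n,p,z,k in L]; m=[mp[k] for *_,k in L]
t,a,r=kab(m,w); print("wedge mid",t,"yaw",a,np.degrees(a)); print(r*1000)
s=manip.sense(); R=np.array([[np.cos(a),-np.sin(a)],[np.sin(a),np.cos(a)]]); print("TCP in wedge",(s["eef_pos"][:2]-t)@R); st()
```

```text
wedge mid [0.507  0.3705] yaw 0.14211324827795127 8.142489339221422
[[ 0.8548  0.762 ]
 [-1.2126 -5.1279]
 [-2.6881 -1.7309]
 [ 2.2233  2.2393]
 [ 1.0049 -1.9744]
 [-1.4748  2.0306]
 [ 1.2924  3.8013]]
TCP in wedge [-0.0566  0.0006]
t 14.025 board [-0.1914  0.3442] z 0.0903458234779295 yang_b 101.63765480327538 F [-0.3205  0.1223 -1.5156] w 0.5810785730624591 q [ 0.4701  0.3128  1.7091 -0.0015  1.1149 -1.2311]
```

```bash
python3 -c "
from h import *
go(-.155,.1125,.075,90)"
```

```text
t 14.025 tgt [np.float64(0.47050692650455717), np.float64(0.12937353613258715), 0.075] shift [ 0.0279 -0.5857  0.0381] turn [0.001 0.006 0.259] F [-0.3  0.1 -1.5]
```

Call:
carry_out([
  [1, 0.007, -0.13, 0, 0, 0.006, 0.05],
  [1, 0.014, -0.26, 0, 0, 0.006, 0.1],
  [1, 0.021, -0.39, 0, 0, 0.006, 0.18],
  [1, 0.028, -0.5, 0, 0, 0.006, 0.259],
  [1, 0.028, -0.57, 0.02, 0, 0.006, 0.259],
])

```text
time_s: 14.65
eef_pos: [0.4689, 0.1337, 0.0812]
eef_rot: [0.037, 0.999, 0.0, -0.001]
force: [0.7, 0.3, -1.6]
gripper_width: 0.577
```

```bash
python3 -c "
from h import *
go(-.155,.1125,.06,90);st()"
```

```text
t 14.65 tgt [np.float64(0.47050692650455717), np.float64(0.12937353613258715), 0.06] shift [-0.005  -0.0105  0.0531] turn [ 0.001 -0.002 -0.003] F [ 0.7  0.3 -1.6]
t 14.65 board [-0.157   0.1167] z 0.08123144788879111 yang_b 89.86828895505116 F [ 0.7113  0.2892 -1.6285] w 0.5773618843688147 q [ 0.0289  0.1118  1.9682  0.0007  1.0631 -1.4678]
```

Call:
carry_out([
  [1, -0.004, -0.01, 0.01, 0, 0, -0.002],
  [1, -0.004, -0.01, 0.03, 0, 0, -0.002],
  [1, -0.004, -0.01, 0.05, 0, 0, -0.002],
  [1, -0.004, -0.01, 0.05, 0, 0, -0.002],
])

```text
time_s: 15.15
eef_pos: [0.4691, 0.1304, 0.0601]
eef_rot: [0.036, 0.999, 0.0, -0.002]
force: [-0.4, -0.1, -0.3]
gripper_width: 0.58
```

```bash
python3 -c "
from h import *
go(-.155,.1125,.03,90);st()
for n,(x,y) in dict(scene=(240,170),top=(215,135)).items():
    im=manip.read_camera(n); im=im[y:y+150,x:x+200,::-1]; cv2.imwrite(f'pics/p9{n}.png',cv2.resize(im,None,fx=4,fy=4,interpolation=cv2.INTER_CUBIC))
"
```

```text
t 15.15 tgt [np.float64(0.47050692650455717), np.float64(0.12937353613258715), 0.03] shift [-0.004  -0.0024  0.0753] turn [ 0.    -0.005  0.001] F [-0.4 -0.1 -0.3]
t 15.15 board [-0.1565  0.1134] z 0.06014378994938616 yang_b 90.03677244565263 F [-0.4026 -0.105  -0.3172] w 0.5795004301420074 q [ 0.0219  0.148   1.9775  0.0008  1.0198 -1.4779]
```

View pics/p9scene.png

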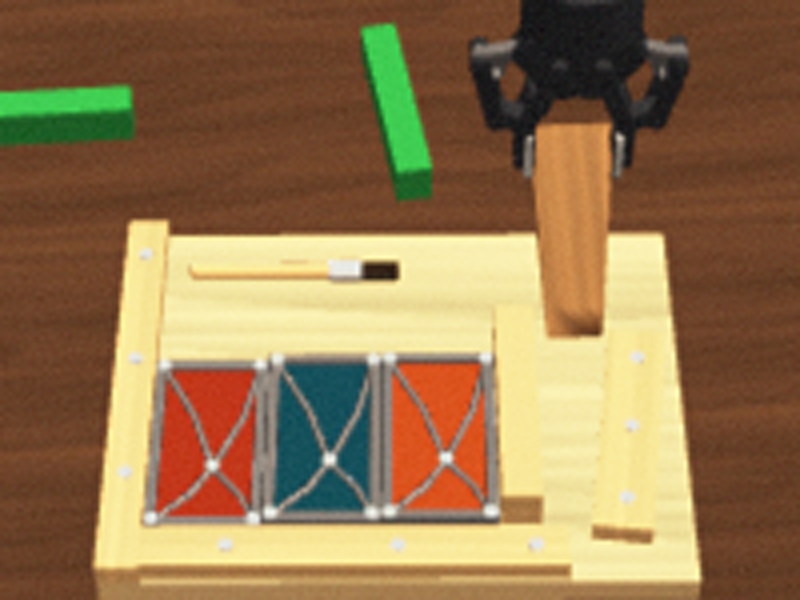

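View pics/p9top.png

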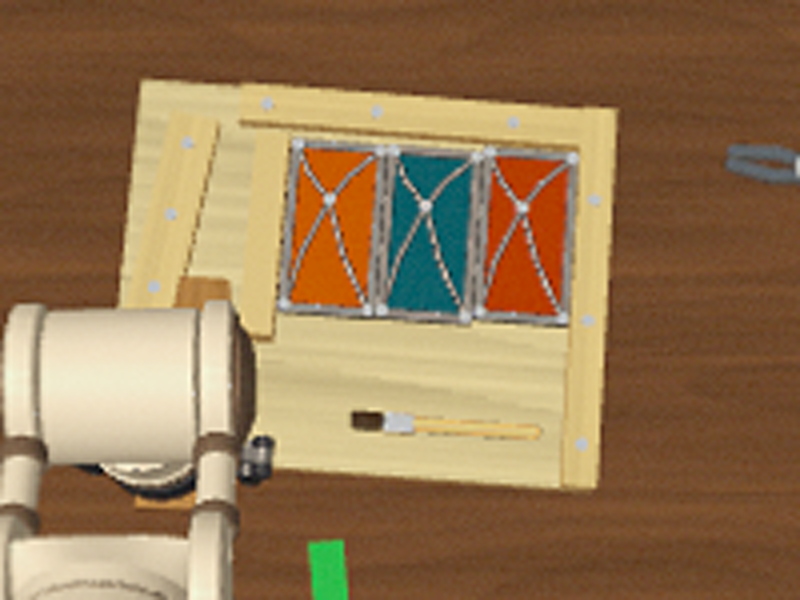

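The wedge tip (scene crop (575,330), top crop (203,285)) is over the mouth between batten and cleat, square to the board. I'll lower it.

Call:
carry_out([
  [1, -0.003, -0.002, 0.025, 0, -0.005, 0],
  [1, -0.003, -0.002, 0.05, 0, -0.005, 0],
  [1, -0.003, -0.002, 0.07, 0, -0.005, 0],
  [1, -0.003, -0.002, 0.077, 0, -0.005, 0],
  [1, -0.003, -0.002, 0.077, 0, -0.005, 0],
])

```text
time_s: 15.88
eef_pos: [0.4709, 0.1293, 0.0301]
eef_rot: [0.036, 0.999, 0.0, 0.001]
force: [0.7, 0.1, -2.9]
gripper_width: 0.581
```

```bash
python3 -c "
from h import *
go(-.1,.1125,.0285,90);st()"
```

```text
t 15.875 tgt [np.float64(0.5253640321476045), np.float64(0.12541147095549388), 0.0285] shift [-0.1364  0.0001  0.0042] turn [0.001 0.002 0.   ] F [ 0.7  0.1 -2.9]
t 15.875 board [-0.1546  0.1125] z 0.030071948294050667 yang_b 90.01498048046135 F [ 0.6995  0.083  -2.9491] w 0.580918402195091 q [ 0.0197  0.2037  1.9867  0.0003  0.9495 -1.4794]
```

Call:
carry_out([
  [1, -0.035, 0, 0.004, 0, 0, 0],
  [1, -0.07, 0, 0.004, 0, 0, 0],
  [1, -0.1, -0.001, 0.004, 0, 0, 0],
  [1, -0.12, -0.002, 0.004, 0, 0, 0],
  [1, -0.136, -0.003, 0.004, 0, 0, 0],
])

```text
time_s: 16.5
eef_pos: [0.524, 0.1238, 0.0281]
eef_rot: [0.036, 0.999, -0.0, -0.001]
force: [-10.6, -3.1, 7.3]
gripper_width: 0.578
```

```bash
python3 -c "
from h import *
go(-.07,.1115,.0285,90);st()
for n,(x,y) in dict(scene=(240,170),top=(215,135)).items():
    im=manip.read_camera(n); im=im[y:y+150,x:x+200,::-1]; cv2.imwrite(f'pics/p10{n}.png',cv2.resize(im,None,fx=4,fy=4,interpolation=cv2.INTER_CUBIC))
"
```

```text
t 16.5 tgt [np.float64(0.5552140522224106), np.float64(0.1222529425744785), 0.0285] shift [-0.078   0.0019 -0.0012] turn [-0.001 -0.003 -0.   ] F [-10.6  -3.1   7.3]
t 16.5 board [-0.1012  0.1108] z 0.02811152651683528 yang_b 89.9792870457184 F [-10.569   -3.0583   7.3123] w 0.5776466298832413 q [ 0.0075  0.3231  1.8422 -0.0003  0.9789 -1.4907]
```

View pics/p10scene.png

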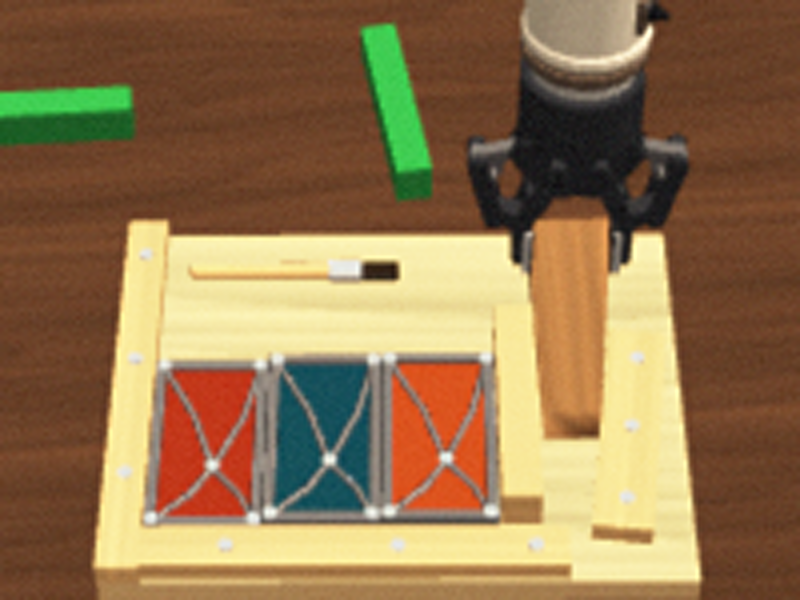

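View pics/p10top.png

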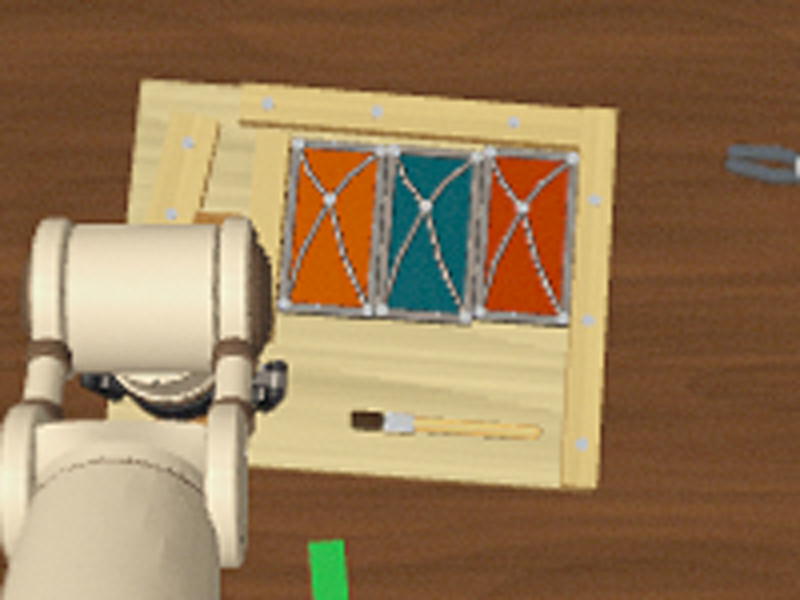

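The wedge tip is in the gap at about x = 35 mm and has just started to bind, because I was bearing down slightly. I'll release it and drive from the butt with shut fingers.

Call:
carry_out([
  [1, 0.005, 0, -0.002, 0, 0, 0],
  [0, 0.005, 0, -0.002, 0, 0, 0],
  [-0.6, 0.005, 0, -0.002, 0, 0, 0],
  [-0.7, 0.005, 0, -0.05, 0, 0, 0],
  [-0.7, 0.005, 0, -0.12, 0, 0, 0],
])

```text
time_s: 17.23
eef_pos: [0.5221, 0.1241, 0.0762]
eef_rot: [0.036, 0.999, -0.0, -0.001]
force: [0.1, 0.9, 0.5]
gripper_width: 0.847
```

Call:
carry_out([
  [1, 0.06, 0, -0.04, 0, 0, 0],
  [1, 0.12, 0, -0.04, 0, 0, 0],
  [1, 0.12, 0, -0.04, 0, 0, 0],
  [1, 0.12, 0, -0.04, 0, 0, 0],
])

```text
time_s: 17.73
eef_pos: [0.4751, 0.1277, 0.0926]
eef_rot: [0.036, 0.999, 0.0, -0.0]
force: [0.6, -0.2, 0.0]
gripper_width: 0.006
```

```bash
python3 -c "
from h import *
go(-.15,.111,.026,90);st()
for n,(x,y) in dict(scene=(240,170),top=(215,135)).items():
    im=manip.read_camera(n); im=im[y:y+150,x:x+200,::-1]; cv2.imwrite(f'pics/p11{n}.png',cv2.resize(im,None,fx=4,fy=4,interpolation=cv2.INTER_CUBIC))
"
```

```text
t 17.725 tgt [np.float64(0.47538587978545893), np.float64(0.127517245508041), 0.026] shift [-0.0009 -0.0004  0.1664] turn [ 0.    -0.001  0.   ] F [ 0.6 -0.2  0. ]
t 17.725 board [-0.1503  0.1111] z 0.09255021469389749 yang_b 90.01726314972356 F [ 0.6092 -0.2332  0.0281] w 0.005891339637766144 q [ 0.0162  0.104   1.9506  0.0002  1.0878 -1.4828]
```

View pics/p11scene.png

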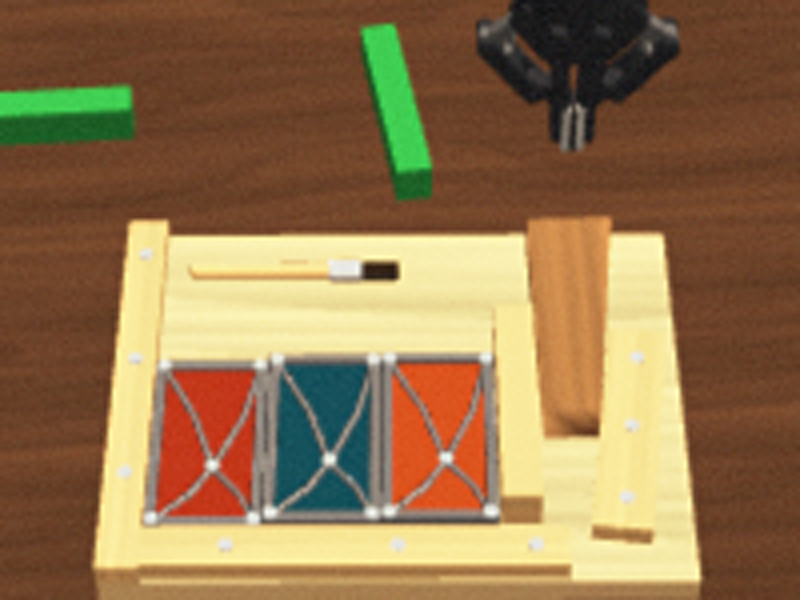

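View pics/p11top.png

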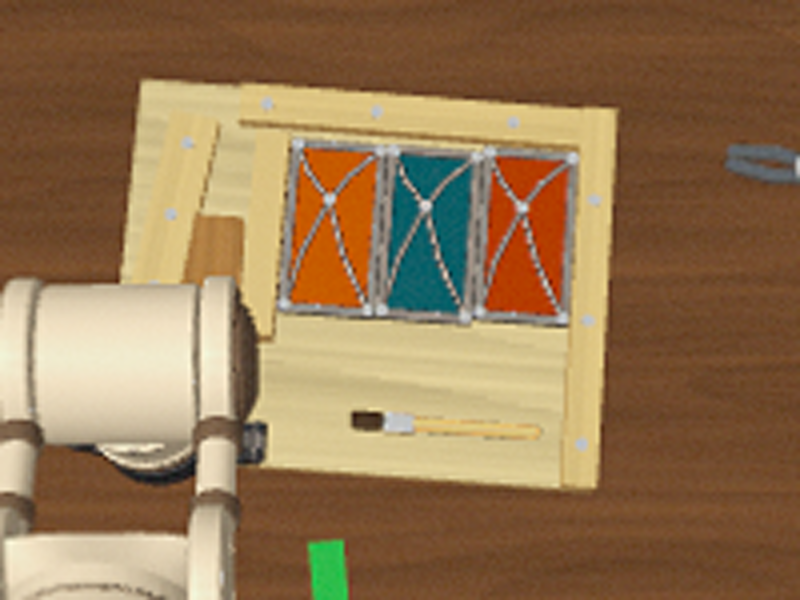

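Run:
```python
from h import *
S=lambda x,y:[240+(x+.5)/4-.5,170+(y+.5)/4-.5]
print(toB(ray("scene",[S(527,219),S(612,216),S(606,405)],.046)), toB(ray("scene",[S(546,437),S(600,437)],.018)))
```

```text
[[-0.1261  0.0861]
 [-0.1284  0.1411]
 [ 0.0311  0.1268]] [[0.0327 0.092 ]
 [0.0329 0.1247]]
```

Call:
carry_out([
  [1, 0.004, 0, 0.05, 0, 0, 0],
  [1, 0.004, 0, 0.11, 0, 0, 0],
  [1, 0.004, 0, 0.155, 0, 0, 0],
  [1, 0.004, 0.002, 0.165, 0, 0, 0],
  [1, 0.004, 0.002, 0.165, 0, 0, 0],
])

```text
time_s: 18.45
eef_pos: [0.474, 0.1284, 0.0266]
eef_rot: [0.036, 0.999, 0.0, -0.001]
force: [-1.0, 0.3, 1.7]
gripper_width: 0.0
```

```bash
python3 -c "
from h import *
go(-.13,.112,.027,90);st()"
```

```text
t 18.45 tgt [np.float64(0.49540595574978696), np.float64(0.12707389645533523), 0.027] shift [-0.0536  0.0004 -0.0011] turn [ 0.    -0.001 -0.   ] F [-1.   0.3  1.7]
t 18.45 board [-0.1514  0.1118] z 0.026566303843432684 yang_b 89.9931425207729 F [-0.9611  0.2634  1.6786] w 0.000413231467428376 q [ 0.0179  0.2188  1.9774  0.0002  0.9466 -1.4808]
```

Call:
carry_out([
  [1, -0.02, 0, -0.001, 0, 0, 0],
  [1, -0.035, 0, -0.001, 0, 0, 0],
  [1, -0.047, 0, -0.001, 0, 0, 0],
  [1, -0.06, 0, -0.001, 0, 0, 0],
  [1, -0.072, 0, -0.001, 0, 0, 0],
])

```text
time_s: 19.08
eef_pos: [0.5029, 0.1264, 0.0269]
eef_rot: [0.036, 0.999, 0.0, -0.001]
force: [-2.4, 0.5, 1.9]
gripper_width: -0.0
```

```bash
python3 -c "
from h import *
st();go(-.11,.112,.027,90)"
```

```text
t 19.075 board [-0.1225  0.1119] z 0.02693445790223973 yang_b 89.9966306683996 F [-2.4119  0.5432  1.8955] w -0.00044645117965781727 q [ 0.0128  0.2803  1.9001  0.0003  0.9628 -1.486 ]
t 19.075 tgt [np.float64(0.5153539941654406), np.float64(0.12563314548184676), 0.027] shift [-0.0313  0.0003 -0.0002] turn [ 0.    -0.002 -0.   ] F [-2.4  0.5  1.9]
```

Call:
carry_out([
  [1, -0.012, 0, 0, 0, 0, 0],
  [1, -0.024, 0, 0, 0, 0, 0],
  [1, -0.034, 0, 0, 0, 0, 0],
  [1, -0.044, 0, 0, 0, 0, 0],
])

```text
time_s: 19.58
eef_pos: [0.5204, 0.1251, 0.0269]
eef_rot: [0.036, 0.999, 0.0, -0.001]
force: [-3.9, -1.1, 3.8]
gripper_width: -0.001
```

```bash
python3 -c "
from h import *
st();go(-.1,.112,.027,90)"
```

```text
t 19.575 board [-0.1049  0.1119] z 0.02688797086618745 yang_b 90.00097950050733 F [-3.9234 -1.1325  3.7546] w -0.0005380271259988997 q [ 0.0099  0.318   1.8519  0.0003  0.9741 -1.489 ]
t 19.575 tgt [np.float64(0.5253280133732674), np.float64(0.12491276999510253), 0.027] shift [-0.0123  0.0003 -0.0003] turn [ 0.    -0.003  0.   ] F [-3.9 -1.1  3.8]
```

Call:
carry_out([
  [1, -0.008, 0, -0.001, 0, 0, 0],
  [1, -0.016, 0, -0.001, 0, 0, 0],
  [1, -0.022, 0, -0.001, 0, 0, 0],
  [1, -0.028, 0, -0.001, 0, 0, 0],
])

```text
time_s: 20.08
eef_pos: [0.524, 0.1247, 0.0262]
eef_rot: [0.036, 0.999, -0.0, -0.011]
force: [-32.7, -0.7, 29.8]
gripper_width: -0.002
```

```bash
python3 -c "
from h import *
st();go(-.09,.112,.027,90)"
```

```text
t 20.075 board [-0.1013  0.1117] z 0.02624261499211008 yang_b 90.05891222792711 F [-32.7256  -0.7345  29.8115] w -0.0021711961244314836 q [ 0.0091  0.3393  1.8258 -0.      0.9982 -1.4906]
t 20.075 tgt [np.float64(0.5353020325810942), np.float64(0.1241923945083583), 0.027] shift [-0.0283  0.0008 -0.0025] turn [-0.002 -0.027  0.001] F [-32.7  -0.7  29.8]
```

The wedge came tight at a tip position of about 70 mm, but about 30 N of that bore down. I'll slacken off and push again while easing upward.

Call:
carry_out([
  [1, 0.02, 0, 0, 0, 0, 0],
  [1, 0.03, 0, -0.003, 0, 0, 0],
  [1, 0.03, 0, -0.003, 0, 0, 0],
])

```text
time_s: 20.45
eef_pos: [0.5128, 0.1255, 0.0281]
eef_rot: [0.036, 0.999, -0.0, -0.01]
force: [0.4, -0.1, 0.0]
gripper_width: -0.003
```

```bash
python3 -c "
from h import *
st();go(-.1013,.112,.028,90)"
```

```text
t 20.45 board [-0.1125  0.1117] z 0.028089902722147037 yang_b 90.05150582205457 F [ 0.3515 -0.0693  0.0128] w -0.0032110149804953077 q [ 0.0109  0.3112  1.8578  0.0001  0.9922 -1.4887]
t 20.45 tgt [np.float64(0.52403139087625), np.float64(0.1250064188083793), 0.028] shift [-0.0281  0.0007 -0.0003] turn [-0.002 -0.025  0.001] F [ 0.4 -0.1  0. ]
```

Call:
carry_out([
  [1, -0.012, 0.001, 0, 0, -0.025, 0],
  [1, -0.022, 0.001, 0, 0, -0.025, 0],
  [1, -0.026, 0.001, -0.001, 0, -0.025, 0],
  [1, -0.03, 0.001, -0.003, 0, -0.025, 0],
])

```text
time_s: 20.95
eef_pos: [0.5241, 0.1251, 0.0285]
eef_rot: [0.036, 0.999, -0.001, -0.001]
force: [-3.0, 1.1, -2.1]
gripper_width: 0.003
```

```bash
python3 -c "
from h import *
st();go(-.1013,.112,.028,90)"
```

```text
t 20.95 board [-0.1013  0.1121] z 0.02853489117639471 yang_b 90.05138727045451 F [-2.9715  1.1445 -2.1447] w 0.0027699121624441395 q [ 0.0107  0.3231  1.8411 -0.0018  0.9797 -1.4879]
t 20.95 tgt [np.float64(0.52403139087625), np.float64(0.1250064188083793), 0.028] shift [ 0.     -0.0002  0.0013] turn [-0.002 -0.003  0.001] F [-3.   1.1 -2.1]
```

Call:
carry_out([
  [1, -0.004, 0, -0.001, 0, 0, 0],
  [1, -0.008, 0, -0.002, 0, 0, 0],
  [1, -0.011, 0, -0.003, 0, 0, 0],
])

```text
time_s: 21.32
eef_pos: [0.5241, 0.125, 0.0286]
eef_rot: [0.035, 0.999, -0.001, -0.007]
force: [-15.0, -0.1, 8.1]
gripper_width: -0.002
```

```bash
python3 -c "
from h import *
st()"
```

```text
t 21.325 board [-0.1013  0.112 ] z 0.028575079778423614 yang_b 90.0758028587983 F [-14.952   -0.1117   8.1469] w -0.002436740283843453 q [ 0.0106  0.3301  1.832  -0.0016  0.9926 -1.4885]
```

Call:
carry_out([
  [1, -0.012, 0, -0.006, 0, 0, 0],
  [1, -0.016, 0, -0.009, 0, 0, 0],
  [1, -0.02, 0, -0.011, 0, 0, 0],
])

```text
time_s: 21.7
eef_pos: [0.5243, 0.1249, 0.0292]
eef_rot: [0.035, 0.999, -0.001, -0.016]
force: [-17.5, 0.3, -0.4]
gripper_width: 0.002
```

```bash
python3 -c "
from h import *
st()"
```

```text
t 21.7 board [-0.1011  0.1119] z 0.029199195172774268 yang_b 90.11461893046074 F [-17.5442   0.3019  -0.4465] w 0.001972130269323869 q [ 0.0102  0.3414  1.8159 -0.0013  1.0155 -1.4897]
```

Call:
carry_out([
  [1, -0.02, 0, -0.011, 0, 0, 0],
  [1, -0.025, 0, -0.014, 0, 0, 0],
  [1, -0.03, 0, -0.017, 0, 0, 0],
])

```text
time_s: 22.08
eef_pos: [0.5242, 0.1249, 0.0298]
eef_rot: [0.035, 0.999, -0.002, -0.03]
force: [-24.6, 0.7, -2.2]
gripper_width: 0.004
```

```bash
python3 -c "
from h import *
st()"
```

```text
t 22.075 board [-0.1011  0.1119] z 0.0298454919721801 yang_b 90.16704268113145 F [-24.5847   0.6972  -2.1531] w 0.004109113902098931 q [ 0.0097  0.359   1.7918 -0.0004  1.0499 -1.4915]
```

Level push of 24.6 N with the wedge no longer moving. I'll back off, clear the view and check.

Call:
carry_out([
  [1, 0.01, 0, 0, 0, 0, 0],
  [1, 0.06, 0, 0, 0, 0, 0],
  [1, 0.08, 0, -0.1, 0, 0, 0],
  [1, 0.1, 0.1, -0.3, 0, 0, 0],
  [1, 0.15, 0.25, -0.4, 0, 0, 0],
])

```text
time_s: 22.7
eef_pos: [0.4879, 0.2019, 0.172]
eef_rot: [0.036, 0.999, -0.001, -0.027]
force: [0.9, 0.1, 0.1]
gripper_width: 0.003
```

Call:
carry_out([
  [1, 0, 0.12, 0, 0, 0, 0],
  [1, 0, 0.24, 0, 0, 0, 0],
  [1, 0, 0.3, 0, 0, 0, 0],
])

```text
time_s: 23.08
eef_pos: [0.4972, 0.3241, 0.1724]
eef_rot: [0.035, 0.999, -0.0, -0.025]
force: [-0.2, 0.2, -0.8]
gripper_width: 0.003
```

```bash
python3 -c "
from h import *
st()
for n,(x,y) in dict(scene=(250,210),top=(225,140)).items():
    im=manip.read_camera(n); cv2.imwrite(f'pics/p12{n}f.png',im[:,:,::-1]); im=im[y:y+120,x:x+170,::-1]; cv2.imwrite(f'pics/p12{n}.png',cv2.resize(im,None,fx=4.5,fy=4.5,interpolation=cv2.INTER_CUBIC))
"
```

```text
t 23.075 board [-0.1424  0.3087] z 0.17236789039674474 yang_b 90.11647504766839 F [-0.2409  0.2458 -0.8397] w 0.002548851523503788 q [ 0.3643  0.287   1.5664  0.0196  1.3352 -1.1414]
```

View pics/p12scene.png

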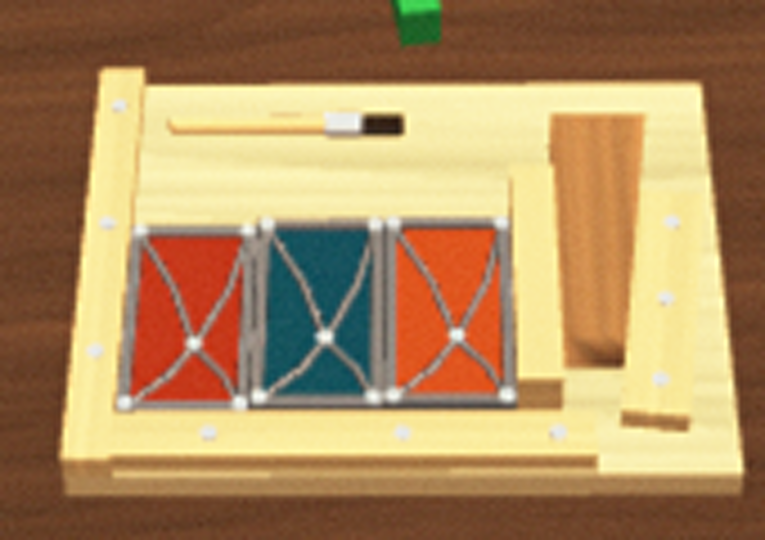

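View pics/p12top.png

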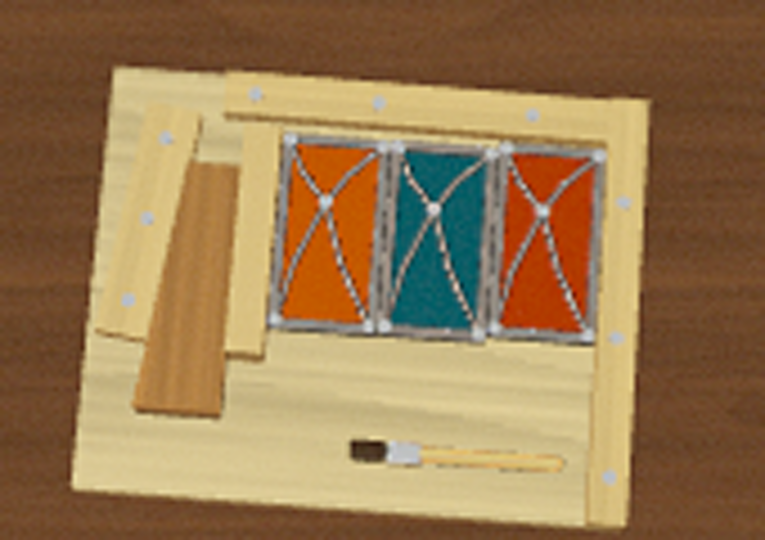

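Run:
```python
from kab import *
import h
h.Bc[:]=[.6170,.0075]
S=lambda x,y:[250+(x+.5)/4.5-.5,210+(y+.5)/4.5-.5]
T=lambda x,y:[225+(x+.5)/4.5-.5,140+(y+.5)/4.5-.5]
for nm,t,s in (("or",[(291,140),(381,149),(370,327),(275,319)],[(393,223),(502,223),(508,395),(393,396)]),("teal",[(399,148),(491,155),(478,333),(384,326)],[(267,224),(376,224),(374,397),(260,397)]),("red",[(506,148),(598,157),(587,335),(495,328)],[(139,231),(248,230),(239,402),(124,403)])):
    for n,q in(("top",[T(*p) for p in t]),("scene",[S(*p) for p in s])):
        b=toB(ray(n,q,.028)); c=b.mean(0); 
        d=[b[0]-b[3],b[1]-b[2]] if n=="top" else [b[3]-b[0],b[2]-b[1]]
        print(nm,n,c,[round(np.arctan2(v[1],v[0]),3) for v in d])
L=[("scene",S(551,115),.046,"bR"),("scene",S(645,114),.046,"bL"),("scene",S(566,367),.018,"tR"),("top",T(136,410),.046,"bL"),("top",T(190,163),.046,"tL"),("top",T(238,166),.046,"tR"),("top",T(221,416),.018,"bR")]
w=toB([ray(n,p,z)[0] for n,p,z,k in L]); print(w); t,a,r=kab([mp[k] for *_,k in L],w); print("wedge",t,a); print(r*1000)
q=toB(ray("scene",[S(512,165),S(553,165),S(562,379),S(516,379)],.046)); print("batten",q,q.mean(0))
q=toB(ray("top",[T(246,122),T(284,126),T(265,355),T(225,352)],.046)); print("batten",q,q.mean(0))
```

```text
or top [0.0366 0.0253] [np.float64(-0.003), np.float64(0.015)]
or scene [0.0373 0.0252] [np.float64(-0.003), np.float64(-0.004)]
teal top [ 0.0375 -0.0447] [np.float64(-0.008), np.float64(-0.006)]
teal scene [ 0.0379 -0.0445] [np.float64(-0.001), np.float64(-0.007)]
red top [ 0.0421 -0.1145] [np.float64(0.004), np.float64(-0.006)]
red scene [ 0.0417 -0.1152] [np.float64(-0.003), np.float64(-0.005)]
[[-0.0875  0.0847]
 [-0.0879  0.1377]
 [ 0.0707  0.0869]
 [-0.0915  0.1357]
 [ 0.0707  0.1167]
 [ 0.0711  0.0861]
 [-0.0861  0.0848]]
wedge [-0.0086  0.1065] 0.011534224933169308
[[ 0.928   1.1326]
 [ 1.1504  0.1045]
 [-0.8553  1.4633]
 [-2.5184 -1.9141]
 [-0.4752 -2.6974]
 [-0.5383  0.6363]
 [ 2.3087  1.2749]]
batten [[-0.0493  0.0615]
 [-0.0492  0.0842]
 [ 0.1006  0.0822]
 [ 0.1005  0.0585]] [0.0257 0.0716]
batten [[ 0.1008  0.0835]
 [ 0.1     0.0591]
 [-0.0505  0.0585]
 [-0.0505  0.0836]] [0.0249 0.0712]
```

Run:
```python
from h import *
a=cv2.imread("pics/scene0.png");b=cv2.imread("pics/p12scenef.png")
d=cv2.threshold(cv2.cvtColor(cv2.absdiff(cv2.GaussianBlur(a,(5,5),0),cv2.GaussianBlur(b,(5,5),0)),cv2.COLOR_BGR2GRAY),25,255,0)[1]
for c in cv2.findContours(d,0,1)[0]:
    if cv2.contourArea(c)>15: print(cv2.boundingRect(c))
st(); print(manip.hand_in())
```

```text
(326, 279, 6, 9)
(348, 278, 8, 12)
(315, 270, 10, 24)
(277, 263, 6, 34)
(328, 258, 28, 44)
(327, 258, 11, 20)
(305, 258, 21, 44)
(357, 235, 36, 65)
(186, 219, 27, 51)
(456, 204, 35, 53)
(446, 128, 52, 55)
(426, 35, 8, 19)
(338, 35, 78, 24)
(285, 24, 50, 51)
(431, 19, 128, 110)
(524, 0, 35, 20)
(326, 0, 164, 47)
t 23.175 board [-0.1426  0.3084] z 0.17203800527794094 yang_b 90.17091626657081 F [-0.0437  0.1946 -0.5146] w 0.0008191738200269392 q [ 0.364   0.287   1.5671  0.0197  1.3352 -1.1427]
the job is handed in; nothing more can be done
None
```

I closed the row, laid the batten, drove the wedge home and handed the job in at about 23 s. No verdict was reported.

**What I did:**
- **Panes:** I pushed them together against the head fence with shut fingers; the push read 12.6 N once the row was closed.
- **Batten:** I laid it flat against the last pane and pressed it on with about 15 N before letting go.
- **Wedge:** I slid it into the gap thin end first, flat side to the batten, then let go and drove it from the butt.
- **Wedge, second push:** The first drive read 33 N forward but also about 30 N bearing down. I slackened off and pushed again, almost level, to 24.6 N, and it moved no further.

**Last checks from the two cameras (mm in the board frame):**

| Item | Measured |
|---|---|
| Pane centres, y | -115, -45 and 25, square within about 0.015 rad |
| Batten centre | x 25, y 71.5 |
| Wedge thin end | x ≈ 71 |
| Wedge angle to the board | about 0.01 rad |

- **Bystanders:** comparing the first and last scene pictures, only the panes, batten, wedge and arm had changed.
- **Robot:** it was clear of everything at hand-in.

**What disagreed or was not checked:**
- The robot's own reading of y on the board came out 1.5–2 mm lower than the cameras', within the stated calibration. I corrected for it before inserting the wedge.
- Individual corner points in the wedge fit were off by up to 3 mm.
- I did not measure the clamping forces after letting go. That the row is tight rests on the 24.6 N push that no longer moved the wedge.

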